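Prise open the jammed cap case and set the caps out under the magnifier

ROBOT

A 6-joint arm with a two-finger parallel gripper is mounted at the origin on the work surface. World frame = base frame: x ahead of the robot, y to its left, z up, the work surface at z = 0. Lengths are in mm, angles in rad, forces in N, time in s.
With the tool pointing down it reaches from about 375 to 750 mm from the base axis. Payload 9 kg.
Tool frame: the origin (TCP) lies midway between the tips of the shut fingers; the grasp point (between the pads) lies 19 mm behind it; z points along the fingers, y is the line along which they close (so a half turn about z gives the same grasp; the last joint's range is limited). The gripper opens to 85 mm and grips with 20 to 120 N. Pads are 22 mm wide; open, the fingers measure 114 mm over their backs; the gripper's body (76 mm by 85 mm) begins 54 mm behind the grasp point. The pads swing forward as they close: fully open they stand 13 mm farther back than shut.
Start: joints at [-1.495, 0.104, 0.097, 1.564, 0, 1.353], TCP at [173.764, -574.319, 231.331] pointing down, gripper open.
Joint ranges: [-2.99, 2.99], [-0.84, 1.86], [-1.1, 1.16], [-1.84, 2.11], [-1.51, 1.56], [-3.14, 3.14]. Speed limits (rad/s): [2.22, 2.22, 2.57, 3.14, 3.14, 3.14].

INTERFACE

Orientations are given as a 3x3 rotation matrix whose columns are the frame's x, y, z axes.
In Python, from rig import manip, capture, camera_model, finder gives the robot as it stands. The module is installed in compiled form; this text tells all that it offers.
- The arm moves only by the tool carry_out, never from a script. Its argument "increments" is a list that holds one entry, the list of rows, each a list of 7 numbers: the shift along the tool's x, y, z in m, then the turn, a rotation vector about the tool's x, y, z in degrees, then the gripper's target within -1 to 1 (fully open at 1, half-way at 0, shut at -1). In form: [[[dx, dy, dz, ax, ay, az, jaw], ...]]. A call has exactly 10 rows; each row is the pose to reach, as a shift and turn from the pose commanded when the call began, along the tool's axes at that moment; what a row does not reach only later rows make up. A row lasts 1/12 s, in which the tool goes at most 41.7 mm and 7.16 degrees, less where a joint would pass 70% of its speed; a pose out of reach is approached as far as the arm can. A call with a gripper value outside its range is refused whole. The fingers move at their own pace and stop on an object; "force" is the grip in N (left out, the last holds). Time passes only in rows, so rows that repeat a pose let the fingers close, or fill a call up. It gives the time, the measured TCP pose, the force, the opening and the grip force at its end, in the units of the state.
- manip.read_state(): the state, without advancing time (a new reading comes with each control period).
- capture(name): name is "scene" or "top"; returns the picture (420x560x3 uint8, red, green, blue); there is no depth.
- camera_model(name): a dict with "K" (3x3 intrinsics, pixels), "k1" (the pictures are not rectified: a ray, as slopes to the right and down, at radius r is drawn at 1 + k1 r^2 times it, then the intrinsics apply), "xyz" and "rotation" of the camera in the world. Camera axes: x right, y up, looking along -z (the intrinsics and any distortion apply to the point x, -y, -z); pixel columns grow to the right and rows downward; lengths in mm; the calibration is good to about 2 mm. A picture is of the moment at which its call begins. camera_model takes no time and is no camera call.
- manip.close_job(): hands the job in; it is judged then, once.
Trained networks look in the newest picture that a camera, given by its name, has taken for a name from the list of things; names that differ only in an ending like _2 or _b are one class to them, and where a whole thing is asked for, a point or a joint stands for the part that bears it (a point fixed in the world has none). Each returns a list of dicts, best first, with "score" (0 to 1); they miss things now and then, are a little off and sometimes report something else, mostly with a low value. They report only what shows in the picture. A call takes as long as a camera call. They do not tell look-alikes from the thing itself.
- finder.trace(camera, name): "pixels" (420x560 bool, what is visible of it) and "bbox" ([left, top, right, bottom] in pixels, round what is visible of it).
The state is a dict: "clock": time; "joint_pos": joint angles; "joint_vel": joint speeds; "effort": joint torques, N m; "position": TCP position; "tool_rot": TCP orientation; "wrist_force": force on the tool from outside, world axes, zero at the start; "wrist_torque": the same for the moment, N m; "grip_width": opening from 0.0 (shut) to 1.0 (fully open); "grip_force": force on a finger pad.
Only numpy, scipy, OpenCV 4.12 (cv2) and the standard library are available. Lean on these libraries where they do the work, as an engineer would, in place of code of your own. Each camera call takes 0.05 s, during which the arm holds its last target. There are 200 camera calls.

TASK

The blue lid of the aluminium case is jammed: prise it loose with the orange-handled bar, blade under the lid's projecting lip and underside bearing on the ridge of the black fulcrum block. Lay the lid (knob up) and the bar flat on the green mat, stand every gold cap from the case upright on the floor of the white tray, and swing the stiff magnifier arm so that its lens stays centred over the tray. Leave the glass bottles undisturbed.

Things in the scene. Friction and masses are not known exactly. Their poses are not given: they have to be found in the camera images.
- case: open-topped aluminium case fixed to the bench, 154 (its x) by 94 (its y), 70 high, walls 5, inner floor 24 above the bench. Origin: centre of its underside; its +y side faces the fulcrum. Black spring catches on its short sides (out to 104 mm from the centre in x, tops 73 above the bench) clamp the lid's edges, nearer the lip
- lid_knob (a point): middle of the black knob (20 diameter, 28 tall) on the blue lid, 0.22 kg. Plate 166 by 112 by 6, its underside 20 below this point, resting on the case's rim when shut; a 5 deep plug below it locates it in the case with 2 to 3 mm play. The knob is in the plate's middle, 7 mm towards +y from the case's centre. z = up, y = towards the lip
- lid_lip (a point): middle of the lower edge of the lid's projecting lip, 63 mm to +y from the case's centre, 70 above the bench when shut (the lip projects 16 past the wall). The lid is clamped with 30 to 50 N; with the lip raised 5 to 8 mm it jumps free and then stays propped a few mm open on the catches, ready to be lifted by the knob
- fulcrum_top (a point): crest of the fulcrum: a black block 70 by 40, 50 high, fixed to the bench, with a horizontal round steel ridge on top (12 diameter, 70 long, along this point's x). The crest is 62 above the bench, 8 below the shut lid's underside, and 30 to 38 mm from the lip's edge in the case's +y direction
- bar_grip (a point): pry bar, 210 long, 0.18 kg: steel blade 22 wide, 5 thick over the full length with flat underside, orange handle on it (100 long, 20 wide; 16 thick with the blade). This point: on the handle, 17 mm ahead of its middle, 8 above the underside. x = along the bar to the blade's tip, 143 mm ahead; the butt end is 67 behind, the balance point here; z = up
- mat: green rubber mat fixed to the bench, 260 (its x) by 220 (its y) by 4 thick, on which the bar lies at first; origin at the centre of its underside
- tray: white open tray fixed to the bench, 150 by 150, 22 high, walls 5, floor 5 thick; origin at the centre of its underside
- mag_knob (a point): middle of the red upright knob (20 diameter, 36 tall, its top about 258 above the bench) on the magnifier's arm, 175 mm from the pivot; hold or push it to swing the arm
- mag_lens (a point): centre of the magnifier's round lens (104 over its white ring), 240 mm from the pivot on the same arm, 216 above the bench
- mag_pivot (a point): the magnifier's upright pivot axis at arm height, top of its post (base disc 110 diameter)
- mag_arm (a joint): angle of the magnifier arm about its upright pivot, rad, growing counter-clockwise seen from above; at 0 the arm points along the post's -x. Stiff (0.4 N m, about 2.5 N at the knob): it stays where it is left
- cap1_center (a point): centre of a gold metal pump cap standing in the case, 24 diameter, 36 tall, 30 g (two to four of the four caps are present); z = its axis
- cap2_center (a point): centre of a gold metal pump cap standing in the case, 24 diameter, 36 tall, 30 g (two to four of the four caps are present); z = its axis
- cap3_center (a point): centre of a gold metal pump cap standing in the case, 24 diameter, 36 tall, 30 g (two to four of the four caps are present); z = its axis
- cap4_center (a point): centre of a gold metal pump cap standing in the case, 24 diameter, 36 tall, 30 g (two to four of the four caps are present); z = its axis
- bottle1_center (a point): glass bottle, 48 diameter, 99 tall, standing on the bench, not to be disturbed; this point is 50 above its foot
- bottle2_center (a point): glass bottle, 48 diameter, 99 tall, standing on the bench, not to be disturbed; this point is 50 above its foot
- bottle3_center (a point): glass bottle, 48 diameter, 99 tall, standing on the bench, not to be disturbed; this point is 50 above its foot
There are look-alikes about, which are no part of the job. Of the things that look like the part that bears bar_grip, the middle-sized one is meant. Of the things that look like the part that bears lid_knob, the smaller one is meant.

How it is judged (in metres and radians):
On the way:
1. the lid's lip has been levered up off the rim by the bar bearing on the fulcrum (z of lid_lip in the frame of case above 0.075 m and contact force between bar and lid above 0.3 N and contact force between bar and fulcrum above 0.3 N), for 0.1 s.
At the end, for the whole second after the job is handed in: every present cap stands upright (within 0.15 rad) on the tray's floor, its axis at least 4 mm inside the tray's inner walls' lines; lid knob-up and bar lie flat on the mat, their listed points over it; the lens is within 35 mm of the tray's centre seen from above; everything at rest (x of cap1_center in the frame of tray between -0.066 and 0.066 m and y of cap1_center in the frame of tray between -0.066 and 0.066 m and height (world z) of each of cap1_center, cap2_center, cap3_center, cap4_center below 0.032 m and angle between each of cap1_center, cap2_center, cap3_center, cap4_center's own z axis and vertical below 0.15 rad and linear speed of each of cap1, cap2, cap3, cap4, lid, bar below 0.02 m/s and x of cap2_center in the frame of tray between -0.066 and 0.066 m and y of cap2_center in the frame of tray between -0.066 and 0.066 m and x of cap3_center in the frame of tray between -0.066 and 0.066 m and y of cap3_center in the frame of tray between -0.066 and 0.066 m and x of cap4_center in the frame of tray between -0.066 and 0.066 m and y of cap4_center in the frame of tray between -0.066 and 0.066 m and x of lid_knob in the frame of mat between -0.125 and 0.125 m and y of lid_knob in the frame of mat between -0.108 and 0.108 m and angle between lid_knob's own z axis and vertical below 0.12 rad and height (world z) of lid_knob below 0.042 m and x of bar_grip in the frame of mat between -0.125 and 0.125 m and y of bar_grip in the frame of mat between -0.108 and 0.108 m and angle between bar_grip's own x axis and vertical between 1.45 and 1.69 rad and height (world z) of bar_grip below 0.03 m and horizontal distance between mag_lens and tray below 0.035 m and velocity of joint mag_arm between -0.03 and 0.03 rad/s); the robot touches nothing.
It fails at once if a glass bottle is shoved more than 30 mm or tipped (distance of any of bottle1_center, bottle2_center, bottle3_center from where it was at the start of the episode above 0.03 m or angle between any of bottle1_center, bottle2_center, bottle3_center's own z axis and vertical above 0.5 rad).
Of cap1, cap2, cap3, cap4 only 2 to 4 are there at a start; the rules pass over those that are not, and their reading is None.
At some moment in a run one of bar may be knocked a few centimetres aside while the robot is not near it.
Once in a run the grip may slacken for a moment while it holds something.
It also fails if it takes over 208 s, if anything falls off the work surface, if the arm or the gripper's body presses on something with over 40 N, if the wrist force passes 120 N, or if a joint passes its speed limit or range.

## Working session

There is one attempt and no reset: what is moved stays moved. The work goes in short steps, Python scripts to look and compute and a tool call to move; the robot and the scene stay as the last step left them, time stands still between calls to the robot, and variables do not carry over. Pictures are saved under pics/ and viewed, at most 14 in all, crops included, and the job is handed in when it is done.

Besides the shell and the picture viewer there is one more tool, called after "Request:" by a JSON object that holds its "api" and its "payload", one argument or row to a line. carry_out: Moves the arm, as the interface text tells. Its arguments: {"type":"object","properties":{"increments":{"type":"array","items":{"type":"array","items":{"type":"array","items":{"type":"number"}}}},"force":{"type":"number"}},"required":["increments"]}

```bash
mkdir -p pics; ls
cat > h.py <<'E'
import numpy as np, cv2
from rig import manip, capture, camera_model, finder
def save(n,f,crop=None,s=1):
    im=capture(n)
    o=im if crop is None else im[crop[1]:crop[3],crop[0]:crop[2]]
    cv2.imwrite('pics/'+f,cv2.cvtColor(cv2.resize(o,None,fx=s,fy=s,interpolation=cv2.INTER_CUBIC),cv2.COLOR_RGB2BGR)); return im
def ray(n,u,v):
    c=camera_model(n);K=np.array(c['K'])
    xd=np.linalg.solve(K,[u,v,1.])[:2];x=xd.copy()
    for _ in range(30): x=xd/(1+c['k1']*(x@x))
    return np.array(c['xyz'],float),np.array(c['rotation'])@np.array([x[0],-x[1],-1.])
def at(n,u,v,z):
    o,d=ray(n,u,v);return (o+d*(z-o[2])/d[2])
def proj(n,p):
    c=camera_model(n);q=np.array(c['rotation']).T@(np.array(p,float)-np.array(c['xyz']))
    x=np.array([q[0],-q[1]])/-q[2];x=x*(1+c['k1']*(x@x));return (np.array(c['K'])@[x[0],x[1],1])[:2]
E
python3 - <<'E'
from h import *
np.set_printoptions(precision=3,suppress=True)
for n in('scene','top'):
    im=save(n,n+'0.png',s=1.42);c=camera_model(n);print(n,c['K'],c['k1'],c['xyz'],c['rotation'])
    for t in['case','lid_knob','bar_grip','fulcrum_top','mat','tray','mag_knob','mag_lens','mag_pivot','bottle1_center','cap1_center']:
        for r in finder.trace(n,t)[:4]:
            ys,xs=np.nonzero(r['pixels']);print(t,round(r['score'],2),[int(b) for b in r['bbox']],len(xs),xs.mean().round(1),ys.mean().round(1))
s=manip.read_state();print(s)
E
```

```text
pics
scene [[399.044   0.    280.018]
 [  0.    399.044 212.278]
 [  0.      0.      1.   ]] -0.09506180546277791 [1172.01   205.182 1121.993] [[-0.012 -0.806  0.592]
 [ 1.    -0.002  0.017]
 [-0.012  0.592  0.806]]
case 0.83 [197, 223, 235, 291] 367 219.3 275.6
case 0.55 [212, 293, 234, 318] 359 223.0 303.9
lid_knob 0.9 [197, 225, 237, 272] 1710 219.2 249.1
lid_knob 0.62 [117, 150, 179, 207] 1888 147.2 178.8
lid_knob 0.6 [61, 200, 113, 294] 1570 86.6 235.6
bar_grip 0.73 [422, 213, 450, 293] 868 436.0 256.5
bar_grip 0.68 [308, 210, 325, 264] 367 315.0 238.4
bar_grip 0.47 [259, 203, 287, 231] 163 271.8 217.6
fulcrum_top 0.66 [244, 239, 257, 268] 378 250.2 253.2
mat 0.59 [307, 207, 378, 276] 4156 342.4 242.6
tray 0.79 [121, 221, 182, 272] 1967 153.2 246.5
mag_knob 0.98 [60, 198, 112, 295] 1399 86.6 235.2
mag_knob 0.26 [307, 207, 325, 265] 347 315.1 239.4
mag_lens 0.79 [61, 203, 112, 289] 1449 86.1 234.2
mag_lens 0.22 [246, 299, 263, 326] 399 256.3 312.7
mag_pivot 0.73 [59, 198, 148, 328] 2601 104.8 268.1
mag_pivot 0.6 [308, 206, 327, 265] 342 315.2 239.3
mag_pivot 0.49 [121, 220, 184, 
[... 949 characters left out ...]
e1_center 0.66 [278, 120, 288, 143] 241 280.5 131.5
cap1_center 0.54 [330, 150, 361, 219] 192 339.5 195.2
cap1_center 0.4 [432, 98, 503, 192] 1719 475.3 155.7
{'clock': 1.2, 'joint_pos': array([-1.495,  0.104,  0.097,  1.564,  0.   ,  1.353]), 'joint_vel': array([ 0.001, -0.001, -0.001,  0.002, -0.002,  0.001]), 'effort': array([  0.001, -55.675,  50.378,   0.   ,  -0.   ,  -0.   ]), 'position': array([ 173.775, -574.314,  231.343]), 'tool_rot': array([[ 0.957,  0.29 ,  0.   ],
       [ 0.29 , -0.957, -0.   ],
       [ 0.   ,  0.   , -1.   ]]), 'wrist_force': array([-0.392, -0.004, -0.674]), 'wrist_torque': array([-0.008,  0.022,  0.019]), 'grip_force': 0.0, 'grip_width': 0.9977154136747977}
```

View pics/scene0.png

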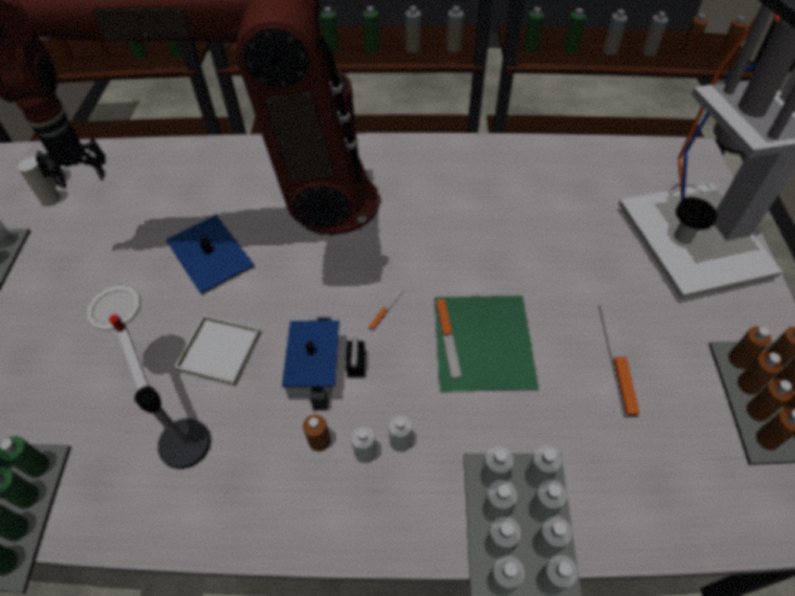

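View pics/top0.png

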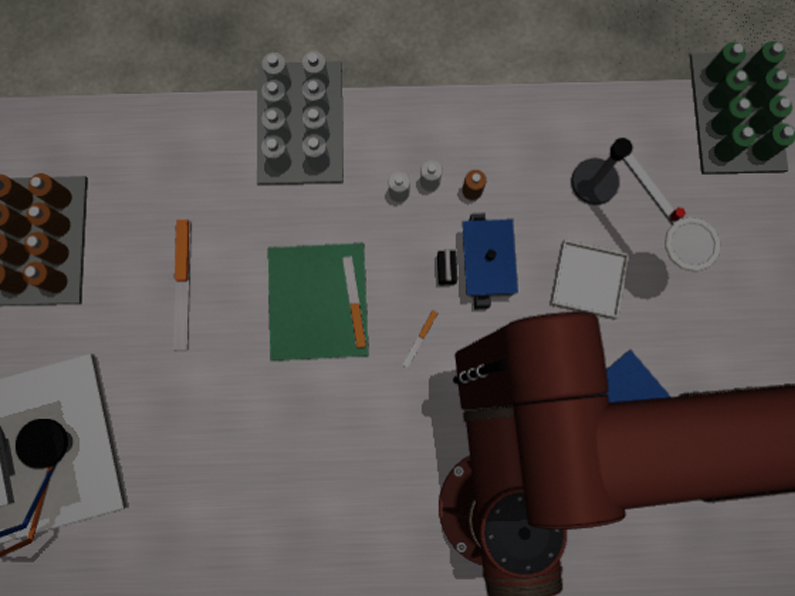

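The scene shows three bars: on the mat (scene px ~315,238), a small one (271,218), and a large one (436,256). The middle-sized one is on the mat. There are two blue lids: one on the case (219,249, smaller) and one on the bench (147,179, larger). Bottles stand at about (223,304), (256,312) and (282,305). The red knob is at (82,226). I'll measure these and check with a crop.

```bash
cat >> h.py <<'E'
def rect(n,mask,z):
    c=cv2.findContours(mask.astype(np.uint8),cv2.RETR_EXTERNAL,cv2.CHAIN_APPROX_NONE)[0]
    c=max(c,key=cv2.contourArea)[:,0]
    w=np.array([at(n,u,v,z)[:2] for u,v in c],np.float32)
    (cx,cy),(a,b),t=cv2.minAreaRect(w);return np.round([cx,cy,a,b,t],1)
def hsvmask(im,box,lo,hi):
    h=cv2.cvtColor(im,cv2.COLOR_RGB2HSV);m=cv2.inRange(h,np.array(lo),np.array(hi))>0
    k=np.zeros_like(m);l,t,r,b=box;k[t:b,l:r]=1
    return m&k
E
python3 - <<'E'
from h import *
np.set_printoptions(precision=1,suppress=True)
I={}
for n,cr in(('scene',(180,180,380,330)),('top',(180,100,380,250))): I[n]=save(n,n+'1.png',cr,4)
B={'top':{'lid':((320,145,370,215),76),'mat':((185,165,262,258),4),'bar':((235,175,262,250),20)},'scene':{'lid':((190,215,245,275),76),'mat':((300,200,385,280),4),'bar':((300,205,330,270),20)}}
R={'lid':((100,80,30),(130,255,255)),'mat':((45,60,30),(85,255,255)),'bar':((3,120,60),(20,255,255))}
for n in B:
    for k,(box,z) in B[n].items(): m=hsvmask(I[n],box,*R[k]);print(n,k,m.sum(),rect(n,m,z))
    r=finder.trace(n,'tray')[0];print(n,'tray',rect(n,r['pixels'],22))
    r=[r for r in finder.trace(n,'bar_grip')]
    for q in r[:3]: print(n,'barfull',q['bbox'],rect(n,q['pixels'],5 if 0 else 12))
    for q in finder.trace(n,'bottle1_center')[:6]: print(n,'bottle',round(q['score'],2),q['bbox'])
    hb=((50,190,150,330) if n=='scene' else (400,80,510,195))
    m=hsvmask(I[n],hb,(170,120,60),(180,255,255))|hsvmask(I[n],hb,(0,150,60),(3,255,255))
    ys,xs=np.nonzero(m);print(n,'redknob',len(xs),at(n,xs.mean(),ys.mean(),242))
E
```

```text
top lid 1851 [537.9  -1.4 167.  111.9   0.7]
top mat 4936 [462.8 383.9 257.8 219.    1.3]
top bar 197 [402.2 292.8  99.1  19.7   8.3]
top tray [ 492.5 -231.2  152.2  150.8   75.3]
top barfull [240.0, 182.8, 255.9, 245.0] [457.1 300.4 207.1  23.2   8.1]
top barfull [121.8, 154.9, 135.4, 247.1] [510.1 690.   35.2 294.9  89.8]
top bottle 0.65 [276.2, 116.9, 289.6, 144.6]
top redknob 33 [ 580.8 -361.7  242. ]
scene lid 1651 [539.2  -1.9 168.4 110.6   1. ]
scene mat 3773 [463.2 382.9 255.7 215.9   1. ]
scene bar 158 [405.8 291.6  99.9  21.9   7.6]
scene tray [ 499.7 -230.1  163.8  161.6   75.3]
scene barfull [307.6, 209.8, 323.2, 264.7] [457.4 296.8 214.1  22.5   7.9]
scene barfull [418.9, 214.9, 448.9, 292.7] [513.9 688.4  39.6 293.3  89.5]
scene barfull [259.9, 202.1, 288.5, 233.4] [378.4 155.1  21.  140.3  59.9]
scene bottle 0.72 [275.0, 290.6, 291.9, 317.6]
scene redknob 29 [ 570.1 -364.7  242. ]
```

View pics/scene1.png

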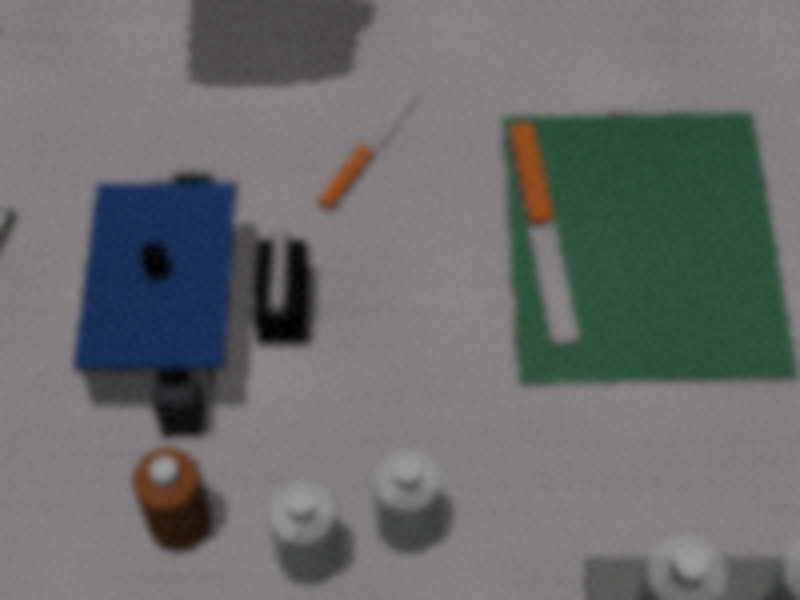

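View pics/top1.png

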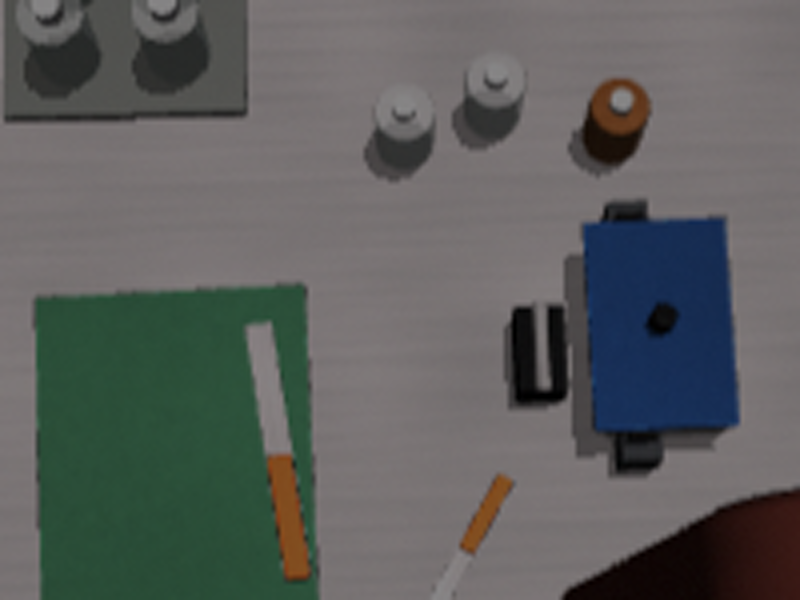

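The crops confirm it: the middle-sized bar lies on the mat with its handle towards −x, and the smaller lid is on the case with the ridge left of the lip. Next I'll measure the fulcrum, bottles and magnifier, and write a move helper.

```bash
cat >> h.py <<'E'
from scipy.spatial.transform import Rotation as Ro
def down(yaw,pitch=0):
    # tool down with closing axis (tool y) at 'yaw' deg from world x; pitch about the closing axis
    c,s=np.cos(np.radians(yaw)),np.sin(np.radians(yaw));y=np.array([c,s,0]);z=np.array([0,0,-1.]);x=np.cross(y,z)
    return np.array([x,y,z]).T@Ro.from_euler('y',pitch,degrees=True).as_matrix()
def plan(targets,p=None,R=None):
    # targets: list of (xyz mm, R); prints shift in tool axes (m) and rotvec (deg), chained
    s=manip.read_state()
    p=s['position'] if p is None else np.array(p,float); R=s['tool_rot'] if R is None else R
    for q,Q in targets:
        q=np.array(q,float);print(np.round(np.r_[R.T@(q-p)/1000],4),np.round(Ro.from_matrix(R.T@Q).as_rotvec(degrees=True),2),'dist',np.linalg.norm(q-p).round());p,R=q,Q
def st():
    s=manip.read_state();print('t',s['clock'],'p',s['position'].round(1),'grip',round(s['grip_width'],3),round(s['grip_force'],1),'F',s['wrist_force'].round(1),'j',s['joint_pos'].round(2));print('z',s['tool_rot'][:,2].round(3),'y',s['tool_rot'][:,1].round(3))
E
python3 - <<'E'
from h import *
np.set_printoptions(precision=1,suppress=True)
I={n:capture(n) for n in('scene','top')}
def f(c,s,x,y): return c[0]+x/s, c[1]+y/s
P=lambda n,x,y,z:print(n,(x,y),at(n,*f((180,100) if n=='top' else (180,180),4,x,y),z))
print('ridge ends');P('top',537,306,62);P('top',548,388,62);P('scene',280,238,62);P('scene',274,335,62)
print('knob');P('top',664,312,104);P('scene',150,255,104)
print('bottle tops');[P('top',*q,99) for q in((405,104),(495,72),(621,100))];[P('scene',*q,99) for q in((408,470),(305,505),(163,468))]
for n,r,l,pv in(('top',(679,213),(692,243),(621,147)),('scene',(116,320),(113,308),(147,398))):
    print(n,'redtop',at(n,r[0]/1.42,r[1]/1.42,250),'lens',at(n,l[0]/1.42,l[1]/1.42,216),'pivot',at(n,pv[0]/1.42,pv[1]/1.42,230))
    for q in finder.trace(n,'mag_lens')[:1]: print(q['bbox'])
print('postbase',at('scene',185/1.42,443/1.42,8),at('top',596/1.42,180/1.42,8))
D=down(0);
plan([((174,-574,370),down(-73.2)),((480,-150,370),down(-40)),((420,294,120),down(98)),((420,294,6),down(98))])
print('alt');plan([((420,294,120),down(-82))],(480,-150,370),down(-40))
E
```

```text
ridge ends
top (537, 306) [556.6  91.4  62. ]
top (548, 388) [491.   85.4  62. ]
scene (280, 238) [500.2  89.9  62. ]
scene (274, 335) [586.9  90.1  62. ]
knob
top (664, 312) [539.5  -2.3 104. ]
scene (150, 255) [542.5  -2.7 104. ]
bottle tops
top (405, 104) [712.1 190.4  99. ]
top (495, 72) [736.2 119.5  99. ]
top (621, 100) [710.7  22.1  99. ]
scene (408, 470) [712.7 192.7  99. ]
scene (305, 505) [739.1 122.7  99. ]
scene (163, 468) [712.8  22.9  99. ]
top redtop [ 576.5 -357.1  250. ] lens [ 523.1 -390.9  216. ] pivot [ 723.4 -260.   230. ]
[429.3, 99.2, 511.4, 191.2]
scene redtop [ 577.6 -354.8  250. ] lens [ 525.  -392.4  216. ] pivot [ 731.8 -257.6  230. ]
[61.7, 201.7, 109.8, 293.2]
postbase [ 725.4 -261.8    8. ] [ 727.6 -266.8    8. ]
[ 0.  -0.  -0.1] [0. 0. 0.] dist 139.0
[ 0.4 -0.3  0. ] [  0.    0.  -33.2] dist 523.0
[ 0.3 -0.3  0.2] [  -0.   -0. -138.] dist 513.0
[0.  0.  0.1] [0. 0. 0.] dist 114.0
alt
[ 0.3 -0.3  0.2] [ 0.  0. 42.] dist 513.0
```

```bash
sed -i "s/    for q,Q in targets:/    np.set_printoptions(precision=4,suppress=True)\n    for q,Q in targets:/" h.py
python3 - <<'E'
from h import *
plan([((174,-574,370),down(-20)),((420,-260,370),down(40)),((480,50,300),down(98)),((420,294,100),down(98)),((420,294,6),down(98))])
E
```

```text
[ 0.0003 -0.0002 -0.1387] [  0.01   0.01 -53.16] dist 139.0
[0.3792 0.1238 0.    ] [  0.   0. -60.] dist 399.0
[0.1989 0.2452 0.07  ] [  0.   0. -58.] dist 323.0
[0.0255 0.25   0.2   ] [0. 0. 0.] dist 321.0
[0.    0.    0.094] [0. 0. 0.] dist 94.0
```

Request:
{"api": "carry_out", "payload": {
  "increments": [
    [[0,0,-0.14,0,0,-53,1],[0,0,-0.14,0,0,-53,1],[0,0,-0.14,0,0,-53,1],[0,0,-0.14,0,0,-53,1],[0,0,-0.14,0,0,-53,1],[0,0,-0.14,0,0,-53,1],[0,0,-0.14,0,0,-53,1],[0,0,-0.14,0,0,-53,1],[0,0,-0.14,0,0,-53,1],[0,0,-0.14,0,0,-53,1]]
  ]
}}

```text
clock: 2.63
position: [173.8, -574.3, 371.3]
tool_rot: [[0.347, 0.938, -0.0], [0.938, -0.347, -0.0], [-0.0, -0.0, -1.0]]
wrist_force: [-0.1, 0.4, 0.1]
grip_width: 1.004
grip_force: 0.0
```

Request:
{"api": "carry_out", "payload": {
  "increments": [
    [[0.379,0.124,0,0,0,-60,1],[0.379,0.124,0,0,0,-60,1],[0.379,0.124,0,0,0,-60,1],[0.379,0.124,0,0,0,-60,1],[0.379,0.124,0,0,0,-60,1],[0.379,0.124,0,0,0,-60,1],[0.379,0.124,0,0,0,-60,1],[0.379,0.124,0,0,0,-60,1],[0.379,0.124,0,0,0,-60,1],[0.379,0.124,0,0,0,-60,1]]
  ]
}}

```text
clock: 3.47
position: [422.5, -258.0, 371.8]
tool_rot: [[-0.643, 0.766, 0.001], [0.766, 0.643, -0.0], [-0.001, 0.001, -1.0]]
wrist_force: [-0.2, -0.8, -0.8]
grip_width: 0.995
grip_force: 0.0
```

Request:
{"api": "carry_out", "payload": {
  "increments": [
    [[0.199,0.245,0.07,0,0,-58,0.2],[0.199,0.245,0.07,0,0,-58,0.2],[0.199,0.245,0.07,0,0,-58,0.2],[0.199,0.245,0.07,0,0,-58,0.2],[0.199,0.245,0.07,0,0,-58,0.2],[0.199,0.245,0.07,0,0,-58,0.2],[0.199,0.245,0.07,0,0,-58,0.2],[0.199,0.245,0.07,0,0,-58,0.2],[0.199,0.245,0.07,0,0,-58,0.2],[0.199,0.245,0.07,0,0,-58,0.2]]
  ]
}}

```text
clock: 4.3
position: [481.2, 49.9, 300.9]
tool_rot: [[-0.99, -0.138, -0.001], [-0.138, 0.99, -0.0], [0.001, -0.0, -1.0]]
wrist_force: [0.3, -0.1, 0.9]
grip_width: 0.601
grip_force: 0.0
```

Run:
```python
from h import *
st()
for n in('scene','top'):
    im=capture(n)
    box=(235,175,275,250) if n=='top' else (295,200,335,275)
    m=hsvmask(im,box,(3,120,60),(20,255,255));print(n,m.sum(),rect(n,m,20))
plan([((420,294,80),down(98)),((420,294,6),down(98))])
```

```text
t 4.3 p [481.2  49.9 300.9] grip 0.601 0.0 F [ 0.3 -0.1  0.9] j [-0.17 -0.22 -0.09  1.7  -0.   -0.31]
z [-0.001 -0.    -1.   ] y [-0.138  0.99  -0.   ]
scene 157 [405.6 291.5  99.4  21.9   7.6]
top 196 [402.2 292.8  99.1  19.7   8.3]
[0.0281 0.2522 0.2214] [-0.03  0.01 -0.33] dist 337.0
[0.    0.    0.074] [0. 0. 0.] dist 74.0
```

Request:
{"api": "carry_out", "payload": {
  "increments": [
    [[0.028,0.252,0.221,0,0,0,0.2],[0.028,0.252,0.221,0,0,0,0.2],[0.028,0.252,0.221,0,0,0,0.2],[0.028,0.252,0.221,0,0,0,0.2],[0.028,0.252,0.221,0,0,0,0.2],[0.028,0.252,0.221,0,0,0,0.2],[0.028,0.252,0.221,0,0,0,0.2],[0.028,0.252,0.221,0,0,0,0.2],[0.028,0.252,0.221,0,0,0,0.2],[0.028,0.252,0.221,0,0,0,0.2]]
  ]
}}

```text
clock: 5.23
position: [418.3, 293.8, 78.7]
tool_rot: [[-0.991, -0.135, -0.003], [-0.135, 0.991, -0.001], [0.003, -0.001, -1.0]]
wrist_force: [0.7, -0.1, 0.7]
grip_width: 0.599
grip_force: 0.0
```

Request:
{"api": "carry_out", "payload": {
  "increments": [
    [[0,0,0.03,0,0,0,0.2],[0,0,0.05,0,0,0,0.2],[0,0,0.065,0,0,0,0.2],[0,0,0.072,0,0,0,0.2],[0,0,0.074,0,0,0,0.2],[0,0,0.074,0,0,0,0.2],[0,0,0.074,0,0,0,-1],[0,0,0.074,0,0,0,-1],[0,0,0.074,0,0,0,-1],[0,0,0.074,0,0,0,-1]]
  ],
  "force": 90
}}

```text
clock: 6.07
position: [420.6, 294.5, 7.9]
tool_rot: [[-0.991, -0.136, 0.002], [-0.136, 0.991, 0.0], [-0.002, -0.0, -1.0]]
wrist_force: [-0.5, -2.6, 6.5]
grip_width: 0.205
grip_force: 89.1
```

Request:
{"api": "carry_out", "payload": {
  "increments": [
    [[0,0,0,0,0,0,-1],[0,0,0,0,0,0,-1],[0,0,0,0,0,0,-1],[0,0,0,0,0,0,-1],[0,0,0,0,0,0,-1],[0,0,-0.02,0,0,0,-1],[0,0,-0.04,0,0,0,-1],[0,0,-0.07,0,0,0,-1],[0,0,-0.1,0,0,0,-1],[0,0,-0.12,0,0,0,-1]]
  ]
}}

```text
clock: 6.9
position: [420.1, 294.6, 129.6]
tool_rot: [[-0.991, -0.136, 0.003], [-0.136, 0.991, 0.001], [-0.003, 0.0, -1.0]]
wrist_force: [0.8, -0.1, -1.6]
grip_width: 0.206
grip_force: 88.7
```

Run:
```python
from h import *
st()
yaw=1
plan([((531,240,130),down(50)),((531,240,85),down(yaw,4))])
```

```text
t 6.9 p [420.1 294.6 129.6] grip 0.206 88.7 F [ 0.8 -0.1 -1.6] j [ 0.36 -0.16 -0.35  1.38 -0.    0.22]
z [ 0.003  0.001 -1.   ] y [-0.136  0.991  0.   ]
[-0.1024 -0.0692 -0.0001] [ 0.09  0.14 47.84] dist 124.0
[0.    0.    0.045] [-1.71  3.75 48.98] dist 45.0
```

Request:
{"api": "carry_out", "payload": {
  "increments": [
    [[-0.05,-0.035,0,0,0,7,-1],[-0.1,-0.07,0,0,0,14,-1],[-0.102,-0.069,0,0,0,21,-1],[-0.102,-0.069,0,0,0,28,-1],[-0.102,-0.069,0,0,0,35,-1],[-0.102,-0.069,0,0,0,42,-1],[-0.102,-0.069,0,0,0,48,-1],[-0.102,-0.069,0,0,0,48,-1],[-0.102,-0.069,0,0,0,48,-1],[-0.102,-0.069,0,0,0,48,-1]]
  ]
}}

```text
clock: 7.73
position: [529.8, 239.9, 126.5]
tool_rot: [[-0.767, 0.642, 0.0], [0.642, 0.767, -0.0], [-0.0, 0.0, -1.0]]
wrist_force: [-1.4, 0.5, -1.8]
grip_width: 0.206
grip_force: 88.7
```

Request:
{"api": "carry_out", "payload": {
  "increments": [
    [[0,0,0,-0.2,0.5,7,-1],[0,0,0,-0.5,1.1,14,-1],[0,0,0,-0.7,1.6,21,-1],[0,0,0,-1,2.1,28,-1],[0,0,0,-1.2,2.7,35,-1],[0,0,0.01,-1.5,3.2,42,-1],[0,0,0.02,-1.7,3.75,49,-1],[0,0,0.03,-1.7,3.75,49,-1],[0,0,0.04,-1.7,3.75,49,-1],[0,0,0.045,-1.7,3.75,49,-1]]
  ]
}}

```text
clock: 8.57
position: [529.1, 239.7, 79.6]
tool_rot: [[-0.019, 1.0, -0.003], [0.997, 0.019, 0.069], [0.069, -0.001, -0.998]]
wrist_force: [-0.2, -0.2, -2.3]
grip_width: 0.208
grip_force: 88.7
```

Run:
```python
from h import *
st()
save('scene','s2.png',(160,180,360,330),4);save('top','t2.png',(220,120,420,270),4)
s=manip.read_state();p,R=s['position'],s['tool_rot']
for n in('scene','top'): print(n,'pred tip px',proj(n,p+R@np.array([-143,0,3.])),'butt',proj(n,p+R@np.array([67,0,3.])))
```

```text
t 8.5667 p [529.1 239.7  79.6] grip 0.208 88.7 F [-0.2 -0.2 -2.3] j [ 0.16  0.05 -0.24  1.28  0.07  1.72]
z [-0.003  0.069 -0.998] y [ 1.     0.019 -0.001]
scene pred tip px [251.73247028 247.17983105] butt [319.90316827 243.9195605 ]
top pred tip px [312.7542328  184.04415777] butt [245.19494931 186.07024492]
```

View pics/s2.png

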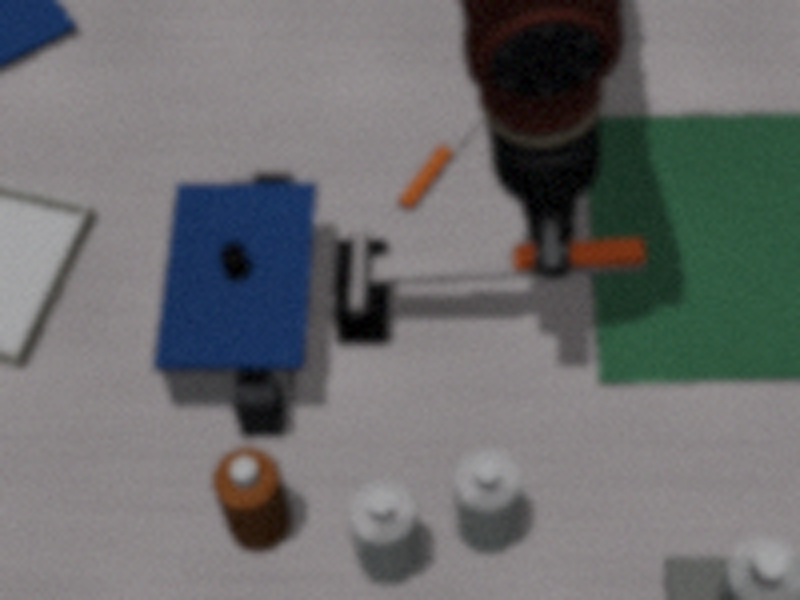

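View pics/t2.png

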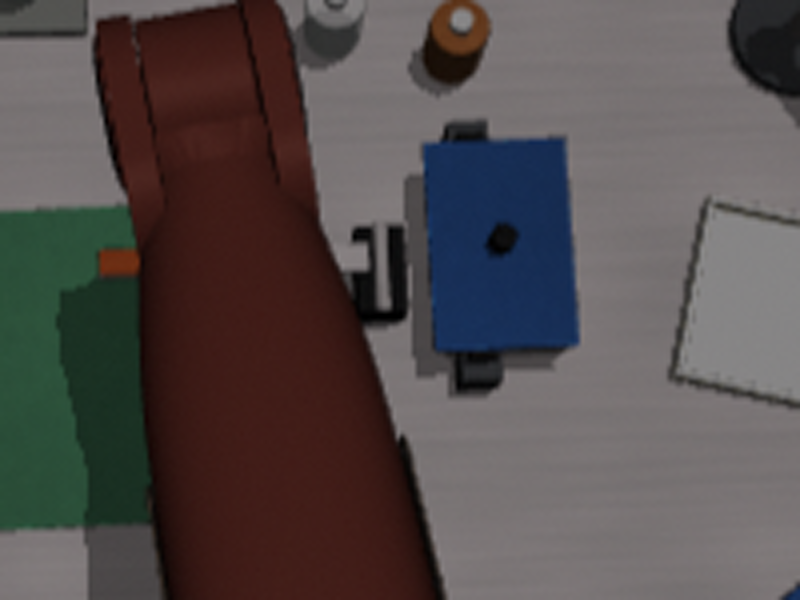

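The scene crop shows the blade over the ridge with its tip at about (372,280), level and aligned. The top crop agrees, with the tip at about (365,257). I'll let it settle and read the pose before inserting.

Request:
{"api": "carry_out", "payload": {
  "increments": [
    [[0,0,0,0,0,0,-1],[0,0,0,0,0,0,-1],[0,0,0,0,0,0,-1],[0,0,0,0,0,0,-1],[0,0,0,0,0,0,-1],[0,0,0,0,0,0,-1],[0,0,0,0,0,0,-1],[0,0,0,0,0,0,-1],[0,0,0,0,0,0,-1],[0,0,0,0,0,0,-1]]
  ],
  "force": 120
}}

```text
clock: 9.5
position: [529.9, 239.8, 81.2]
tool_rot: [[-0.014, 1.0, -0.001], [0.997, 0.014, 0.07], [0.07, -0.0, -0.998]]
wrist_force: [-0.5, -0.4, -1.7]
grip_width: 0.19
grip_force: 122.5
```

Request:
{"api": "carry_out", "payload": {
  "increments": [
    [[0,0,0.0025,0,0,0,-1],[-0.006,0,0.0025,0,0,0,-1],[-0.013,0,0.0025,0,0,0,-1],[-0.02,0,0.0025,0,0,0,-1],[-0.028,0,0.0025,0,0,0,-1],[-0.036,0,0.0025,0,0,0,-1],[-0.043,0,0.0025,0,0,0,-1],[-0.048,0,0.0025,0,0,0,-1],[-0.052,0,0.0025,0,0,0,-1],[-0.052,0,0.0025,0,0,0,-1]]
  ]
}}

```text
clock: 10.33
position: [530.7, 187.3, 75.1]
tool_rot: [[-0.013, 1.0, -0.001], [0.997, 0.013, 0.069], [0.069, -0.0, -0.998]]
wrist_force: [-0.0, 0.7, -1.4]
grip_width: 0.192
grip_force: 122.1
```

Run:
```python
from h import *
st()
save('scene','s3.png',(190,210,290,285),7)
s=manip.read_state();p,R=s['position'],s['tool_rot']
print(p+R@np.array([-143,0,3.]),proj('scene',p+R@np.array([-143,0,3.])))
```

```text
t 10.3333 p [530.7 187.3  75.1] grip 0.192 122.1 F [-0.   0.7 -1.4] j [ 0.07  0.   -0.29  1.27  0.07  1.63]
z [-0.001  0.069 -0.998] y [ 1.     0.013 -0.   ]
[532.57518516  45.3132181   62.21798978] [235.09223741 248.20935858]
```

View pics/s3.png

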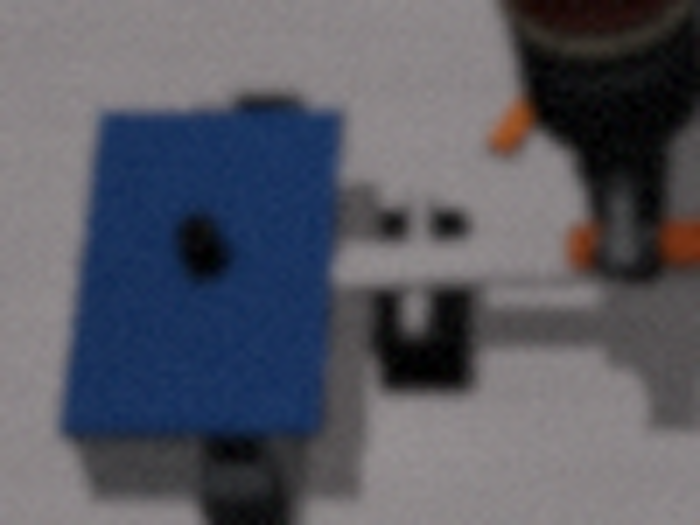

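The blade tip is under the lip (crop ~335,265) and passes over the ridge. Next I'll plan the levering arc about the ridge.

Run:
```python
from h import *
np.set_printoptions(precision=4,suppress=True)
s=manip.read_state();p,R=s['position'],s['tool_rot']
h=3;d=187.3-89
def T(a):
    r=np.radians(a);return np.array([530.7,89+d*np.cos(r)+(6+h)*np.sin(r),56-d*np.sin(r)+(6+h)*np.cos(r)])
def rows(a0,A,p,R):
    for a in A: print(a,np.round(R.T@(T(a)-p)/1000,4),np.round(Ro.from_matrix(R.T@down(0.8,-a)).as_rotvec(degrees=True),1),T(a).round(1))
rows(0,[-2,0,2,4],p,R)
print();rows(0,[6,8,10,12],T(4),down(.8,-4));print();rows(0,[14,16,18,20],T(12),down(.8,-12))
```

```text
-2 [-0.0013  0.      0.0067] [-0. -2. -0.] [530.7 186.9  68.4]
0 [-0.0012  0.      0.0101] [-0. -4. -0.] [530.7 187.3  65. ]
2 [-0.0011  0.      0.0136] [-0. -6. -0.] [530.7 187.6  61.6]
4 [-0.0012  0.0001  0.017 ] [-0. -8. -0.] [530.7 187.7  58.1]

6 [0.0003 0.     0.0034] [ 0. -2. -0.] [530.7 187.7  54.7]
8 [ 0.0004 -0.      0.0069] [-0. -4. -0.] [530.7 187.6  51.2]
10 [ 0.0004 -0.      0.0103] [-0. -6.  0.] [530.7 187.4  47.8]
12 [ 0.0003 -0.      0.0138] [ 0. -8. -0.] [530.7 187.   44.4]

14 [ 0.0003 -0.      0.0034] [-0. -2. -0.] [530.7 186.6  41. ]
16 [ 0.0004 -0.      0.0069] [ 0. -4. -0.] [530.7 186.   37.6]
18 [ 0.0004 -0.      0.0103] [-0. -6. -0.] [530.7 185.3  34.2]
20 [ 0.0003 -0.      0.0138] [-0. -8. -0.] [530.7 184.4  30.8]
```

Request:
{"api": "carry_out", "payload": {
  "increments": [
    [[-0.001,0,0.003,0,-1,0,-1],[-0.001,0,0.0067,0,-2,0,-1],[-0.001,0,0.0085,0,-3,0,-1],[-0.001,0,0.01,0,-4,0,-1],[-0.001,0,0.012,0,-5,0,-1],[-0.001,0,0.0136,0,-6,0,-1],[-0.001,0,0.0153,0,-7,0,-1],[-0.001,0,0.017,0,-8,0,-1],[-0.001,0,0.017,0,-8,0,-1],[-0.001,0,0.017,0,-8,0,-1]]
  ]
}}

```text
clock: 11.22
position: [530.6, 188.5, 58.1]
tool_rot: [[-0.015, 1.0, 0.001], [0.997, 0.015, -0.07], [-0.07, -0.0, -0.998]]
wrist_force: [-0.4, -1.0, 0.3]
grip_width: 0.199
grip_force: 122.6
```

Request:
{"api": "carry_out", "payload": {
  "increments": [
    [[0,0,0.0017,0,-1,0,-1],[0,0,0.0034,0,-2,0,-1],[0,0,0.005,0,-3,0,-1],[0,0,0.0069,0,-4,0,-1],[0,0,0.0086,0,-5,0,-1],[0,0,0.0103,0,-6,0,-1],[0,0,0.012,0,-7,0,-1],[0,0,0.0138,0,-8,0,-1],[0,0,0.0138,0,-8,0,-1],[0,0,0.0138,0,-8,0,-1]]
  ]
}}

```text
clock: 12.05
position: [531.0, 187.8, 44.4]
tool_rot: [[-0.014, 1.0, 0.004], [0.978, 0.015, -0.208], [-0.208, 0.001, -0.978]]
wrist_force: [2.5, 1.0, 0.0]
grip_width: 0.191
grip_force: 122.7
```

Run:
```python
from h import *
st()
im=save('scene','s4.png',(190,210,330,285),5.7)
m=hsvmask(im,(190,215,245,275),(100,80,30),(130,255,255));print(m.sum(),rect('scene',m,76))
```

```text
t 12.05 p [531.  187.8  44.4] grip 0.191 122.7 F [2.5 1.  0. ] j [ 0.22  0.14 -0.22  1.25 -0.21  1.78]
z [ 0.004 -0.208 -0.978] y [1.    0.015 0.001]
1632 [535.7  -2.6 168.9 109.8   1.2]
```

View pics/s4.png

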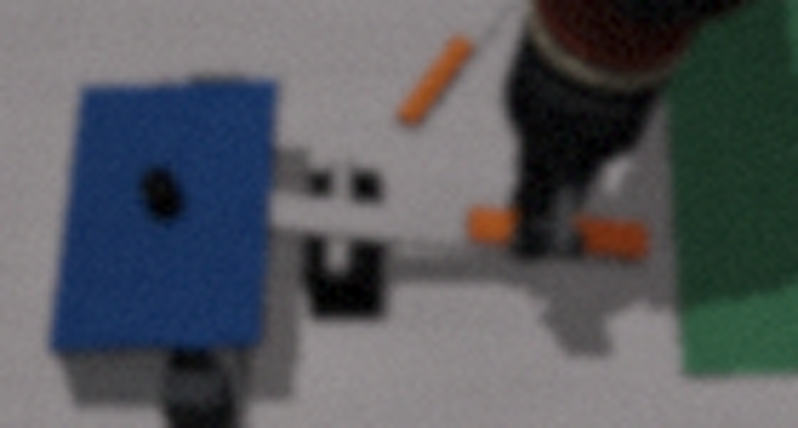

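The lid's outline has shifted by an amount equal to about 6 mm of lift, so it has come free. I'll lever a little further and hold to be sure, then look once.

Request:
{"api": "carry_out", "payload": {
  "increments": [
    [[0,0,0.0017,0,-1,0,-1],[0,0,0.0034,0,-2,0,-1],[0,0,0.005,0,-3,0,-1],[0,0,0.0069,0,-4,0,-1],[0,0,0.0086,0,-5,0,-1],[0,0,0.0103,0,-6,0,-1],[0,0,0.0103,0,-6,0,-1],[0,0,0.0103,0,-6,0,-1],[0,0,0.0103,0,-6,0,-1],[0,0,0.0103,0,-6,0,-1]]
  ]
}}

```text
clock: 12.93
position: [530.4, 185.2, 34.2]
tool_rot: [[-0.013, 1.0, 0.004], [0.951, 0.014, -0.309], [-0.309, -0.001, -0.951]]
wrist_force: [0.5, 0.2, 0.5]
grip_width: 0.194
grip_force: 122.6
```

Run:
```python
from h import *
st()
for n,b in(('scene',(190,210,245,275)),('top',(320,140,370,215))):
    im=capture(n);m=hsvmask(im,b,(100,80,30),(130,255,255));print(n,m.sum(),rect(n,m,76))
```

```text
t 12.9333 p [530.4 185.2  34.2] grip 0.194 122.6 F [0.5 0.2 0.5] j [ 0.27  0.2  -0.18  1.27 -0.3   1.84]
z [ 0.004 -0.309 -0.951] y [ 1.     0.014 -0.001]
scene 1621 [534.   -3.1 172.1 109.3   1.2]
top 1843 [537.1  -2.1 168.8 110.9   0.9]
```

Run:
```python
from h import *
plan([((531,188.2,62),down(.8,-3)),((531,258,68),down(.8,0)),((531,258,125),down(0.8)),((450,290,125),down(60)),((420,294,125),down(98)),((420,294,8),down(98))])
```

```text
[-0.0057  0.0006 -0.0273] [-0.03 14.98  0.  ] dist 28.0
[ 0.0694  0.001  -0.0096] [ 0.  3. -0.] dist 70.0
[ 0.     0.    -0.057] [0. 0. 0.] dist 57.0
[ 0.0331 -0.0805  0.    ] [  0.    0.  -59.2] dist 87.0
[ 0.028  -0.0115  0.    ] [  0.   0. -38.] dist 30.0
[0.    0.    0.117] [0. 0. 0.] dist 117.0
```

Request:
{"api": "carry_out", "payload": {
  "increments": [
    [[0,0,-0.005,0,3,0,-1],[0,0,-0.01,0,6,0,-1],[-0.002,0,-0.016,0,9,0,-1],[-0.004,0,-0.022,0,12,0,-1],[-0.0057,0,-0.0273,0,15,0,-1],[-0.0057,0,-0.0273,0,15,0,-1],[-0.0057,0,-0.0273,0,15,0,-1],[-0.0057,0,-0.0273,0,15,0,-1],[-0.0057,0,-0.0273,0,15,0,-1],[-0.0057,0,-0.0273,0,15,0,-1]]
  ]
}}

```text
clock: 13.87
position: [530.1, 188.6, 61.3]
tool_rot: [[-0.015, 1.0, -0.001], [0.998, 0.015, -0.053], [-0.053, -0.001, -0.999]]
wrist_force: [0.6, -0.5, -1.4]
grip_width: 0.193
grip_force: 122.3
```

Request:
{"api": "carry_out", "payload": {
  "increments": [
    [[0.005,0,-0.001,0,0.3,0,-1],[0.012,0,-0.002,0,0.6,0,-1],[0.02,0,-0.003,0,1,0,-1],[0.03,0,-0.004,0,1.5,0,-1],[0.04,0,-0.006,0,2,0,-1],[0.05,0,-0.008,0,2.5,0,-1],[0.06,0,-0.0096,0,3,0,-1],[0.07,0,-0.0096,0,3,0,-1],[0.07,0,-0.0096,0,3,0,-1],[0.07,0,-0.0096,0,3,0,-1]]
  ]
}}

```text
clock: 14.7
position: [529.4, 259.1, 67.8]
tool_rot: [[-0.015, 1.0, -0.0], [1.0, 0.015, -0.001], [-0.001, -0.0, -1.0]]
wrist_force: [0.0, 0.1, -1.3]
grip_width: 0.197
grip_force: 122.2
```

Request:
{"api": "carry_out", "payload": {
  "increments": [
    [[0,0,-0.02,0,0,0,-1],[0,0,-0.04,0,0,0,-1],[0,0,-0.057,0,0,0,-1],[0,0,-0.057,0,0,0,-1],[0,0,-0.057,0,0,-7,-1],[0.01,-0.02,-0.057,0,0,-14,-1],[0.02,-0.04,-0.057,0,0,-21,-1],[0.03,-0.06,-0.057,0,0,-28,-1],[0.033,-0.08,-0.057,0,0,-35,-1],[0.033,-0.08,-0.057,0,0,-40,-1]]
  ]
}}

```text
clock: 15.53
position: [445.7, 291.0, 123.6]
tool_rot: [[-0.66, 0.751, -0.003], [0.751, 0.66, -0.001], [0.001, -0.003, -1.0]]
wrist_force: [-0.5, 0.0, -1.8]
grip_width: 0.188
grip_force: 122.2
```

Run:
```python
from h import *
st()
plan([((420,294,125),down(98)),((420,294,8),down(98))])
for n,b in(('scene',(190,210,245,275)),('top',(320,140,370,215))):
    im=save(n,n[0]+'5.png',(190,200,370,320) if n=='scene' else (180,130,380,250),4);m=hsvmask(im,b,(100,80,30),(130,255,255));print(n,m.sum(),rect(n,m,76))
```

```text
t 15.5333 p [445.7 291.  123.6] grip 0.188 122.2 F [-0.5  0.  -1.8] j [ 0.33 -0.09 -0.29  1.37  0.    1.18]
z [-0.003 -0.001 -1.   ] y [ 0.751  0.66  -0.003]
[ 0.0192 -0.0173 -0.0013] [ -0.11  -0.16 -56.71] dist 26.0
[0.    0.    0.117] [0. 0. 0.] dist 117.0
scene 1639 [535.7  -2.7 169.  110.    1. ]
top 1853 [537.1  -1.9 168.9 111.5   0.9]
```

Request:
{"api": "carry_out", "payload": {
  "increments": [
    [[0.019,-0.017,0,0,0,-7,-1],[0.019,-0.017,0,0,0,-14,-1],[0.019,-0.017,0,0,0,-21,-1],[0.019,-0.017,0,0,0,-28,-1],[0.019,-0.017,0,0,0,-35,-1],[0.019,-0.017,0,0,0,-42,-1],[0.019,-0.017,0,0,0,-49,-1],[0.019,-0.017,0,0,0,-57,-1],[0.019,-0.017,0,0,0,-57,-1],[0.019,-0.017,0,0,0,-57,-1]]
  ]
}}

```text
clock: 16.47
position: [424.2, 293.4, 124.4]
tool_rot: [[-0.991, -0.13, -0.0], [-0.13, 0.991, -0.0], [0.001, -0.0, -1.0]]
wrist_force: [-0.5, -0.2, -1.3]
grip_width: 0.197
grip_force: 122.3
```

Request:
{"api": "carry_out", "payload": {
  "increments": [
    [[0,0,0.03,0,0,0,-1],[0,0,0.06,0,0,0,-1],[0,0,0.08,0,0,0,-1],[0,0,0.095,0,0,0,-1],[0,0,0.105,0,0,0,-1],[0,0,0.111,0,0,0,-1],[0,0,0.115,0,0,0,-1],[0,0,0.116,0,0,0,-1],[0,0,0.116,0,0,0,-1],[0,0,0.116,0,0,0,-1]]
  ]
}}

```text
clock: 17.3
position: [424.5, 294.0, 9.8]
tool_rot: [[-0.991, -0.135, 0.001], [-0.135, 0.991, 0.0], [-0.001, 0.0, -1.0]]
wrist_force: [0.7, 0.4, -1.7]
grip_width: 0.195
grip_force: 122.2
```

Run:
```python
from h import *
st()
plan([((420,294,7),down(98)),((420,294,200),down(98)),((538,-2,180),down(90)),((538,-2,88),down(90))])
```

```text
t 17.3 p [424.5 294.    9.8] grip 0.195 122.2 F [ 0.7  0.4 -1.7] j [ 0.35 -0.07 -0.48  1.15 -0.    0.22]
z [ 0.001  0.    -1.   ] y [-0.135  0.991  0.   ]
[0.0045 0.0006 0.0028] [ 0.01  0.07 -0.22] dist 5.0
[ 0.     0.    -0.193] [0. 0. 0.] dist 193.0
[-0.0757 -0.3095  0.02  ] [0. 0. 8.] dist 319.0
[0.    0.    0.092] [0. 0. 0.] dist 92.0
```

Request:
{"api": "carry_out", "payload": {
  "increments": [
    [[0,0,0.0025,0,0,0,-1],[0,0,0.0025,0,0,0,-1],[0,0,0.0025,0,0,0,0.2],[0,0,0.0025,0,0,0,0.2],[0,0,0.0025,0,0,0,0.2],[0,0,0.0025,0,0,0,0.2],[0,0,-0.04,0,0,0,0.2],[0,0,-0.08,0,0,0,0.2],[0,0,-0.12,0,0,0,0.2],[0,0,-0.16,0,0,0,0.2]]
  ]
}}

```text
clock: 18.13
position: [423.5, 293.6, 170.7]
tool_rot: [[-0.991, -0.136, -0.0], [-0.136, 0.991, -0.0], [0.0, -0.0, -1.0]]
wrist_force: [1.4, 1.2, 0.7]
grip_width: 0.595
grip_force: 0.0
```

Request:
{"api": "carry_out", "payload": {
  "increments": [
    [[-0.075,-0.31,-0.02,0,0,8,0.2],[-0.075,-0.31,-0.02,0,0,8,0.2],[-0.075,-0.31,-0.02,0,0,8,0.2],[-0.075,-0.31,-0.02,0,0,8,0.2],[-0.075,-0.31,-0.02,0,0,8,0.2],[-0.075,-0.31,-0.02,0,0,8,0.2],[-0.075,-0.31,-0.02,0,0,8,0.2],[-0.075,-0.31,-0.02,0,0,8,0.2],[-0.075,-0.31,-0.02,0,0,8,0.2],[-0.075,-0.31,-0.02,0,0,8,0.2]]
  ]
}}

```text
clock: 18.97
position: [540.5, -4.5, 188.7]
tool_rot: [[-1.0, 0.006, -0.001], [0.006, 1.0, 0.0], [0.001, 0.0, -1.0]]
wrist_force: [0.2, 0.9, -0.2]
grip_width: 0.599
grip_force: 0.0
```

Run:
```python
from h import *
st()
im=save('scene','s6.png',(180,180,380,330),4)
m=hsvmask(im,(295,200,335,275),(3,120,60),(20,255,255));print(m.sum(),rect('scene',m,20))
plan([((538,-2,88),down(90)),((538,-2,180),down(90)),((463,402,180),down(90)),((463,402,30),down(90))])
```

```text
t 18.9667 p [540.5  -4.5 188.7] grip 0.599 0.0 F [ 0.2  0.9 -0.2] j [-0.25 -0.08 -0.17  1.49 -0.   -0.24]
z [-0.001  0.    -1.   ] y [0.006 1.    0.   ]
139 [397.  264.5  97.2  20.1  12.1]
[0.0021 0.0013 0.1007] [ 0.01 -0.05 -0.26] dist 101.0
[ 0.     0.    -0.092] [0. 0. 0.] dist 92.0
[0.075 0.404 0.   ] [0. 0. 0.] dist 411.0
[0.   0.   0.15] [0. 0. 0.] dist 150.0
```

View pics/s6.png

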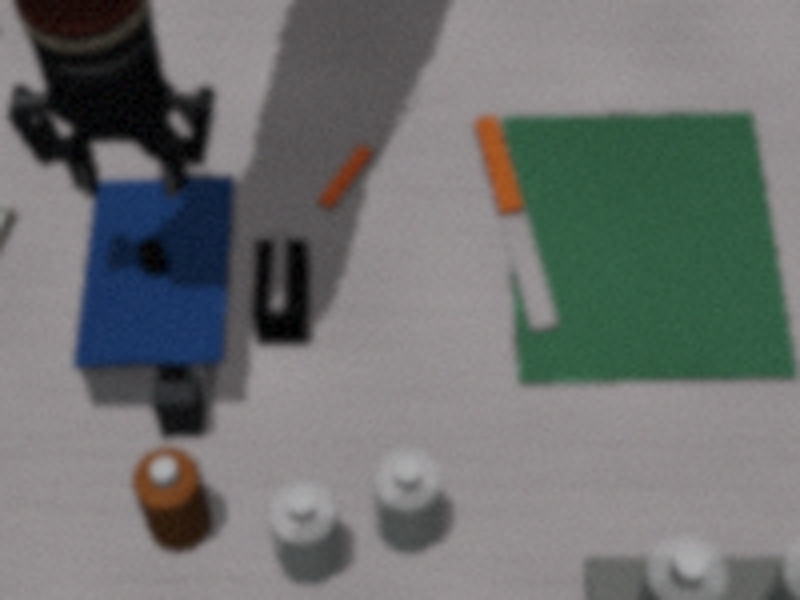

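The knob is under the open gripper (crop ~152,256). The bar has been knocked about 28 mm off towards −y, so its handle is partly off the mat, and I'll set it back later. First the lid.

Request:
{"api": "carry_out", "payload": {
  "increments": [
    [[0.002,0.0015,0.03,0,0,0,0.2],[0.002,0.0015,0.06,0,0,0,0.2],[0.002,0.0015,0.08,0,0,0,0.2],[0.002,0.0015,0.092,0,0,0,0.2],[0.002,0.0015,0.1,0,0,0,0.2],[0.002,0.0015,0.1,0,0,0,-1],[0.002,0.0015,0.1,0,0,0,-1],[0.002,0.0015,0.1,0,0,0,-1],[0.002,0.0015,0.1,0,0,0,-1],[0.002,0.0015,0.1,0,0,0,-1]]
  ],
  "force": 60
}}

```text
clock: 19.85
position: [539.2, -1.9, 90.6]
tool_rot: [[-1.0, 0.003, 0.002], [0.003, 1.0, -0.001], [-0.002, -0.001, -1.0]]
wrist_force: [-2.3, -0.4, 7.4]
grip_width: 0.203
grip_force: 58.9
```

Request:
{"api": "carry_out", "payload": {
  "increments": [
    [[0,0,0,0,0,0,-1],[0,0,0,0,0,0,-1],[0,0,0,0,0,0,-1],[0,0,-0.004,0,0,0,-1],[0,0,-0.01,0,0,0,-1],[0,0,-0.02,0,0,0,-1],[0,0,-0.035,0,0,0,-1],[0,0,-0.055,0,0,0,-1],[0,0,-0.08,0,0,0,-1],[0,0,-0.1,0,0,0,-1]]
  ]
}}

```text
clock: 20.68
position: [538.5, -1.6, 191.4]
tool_rot: [[-1.0, 0.003, 0.001], [0.003, 1.0, -0.0], [-0.001, -0.0, -1.0]]
wrist_force: [-0.7, -0.1, -2.2]
grip_width: 0.204
grip_force: 58.8
```

Run:
```python
from h import *
st()
plan([((463,410,185),down(90)),((463,410,22),down(90))])
```

```text
t 20.6833 p [538.5  -1.6 191.4] grip 0.204 58.8 F [-0.7 -0.1 -2.2] j [-0.25 -0.09 -0.17  1.49 -0.   -0.24]
z [ 0.001 -0.    -1.   ] y [ 0.003  1.    -0.   ]
[0.0768 0.4114 0.0062] [-0.02  0.06 -0.19] dist 419.0
[0.    0.    0.163] [0. 0. 0.] dist 163.0
```

Request:
{"api": "carry_out", "payload": {
  "increments": [
    [[0.077,0.411,0.006,0,0,0,-1],[0.077,0.411,0.006,0,0,0,-1],[0.077,0.411,0.006,0,0,0,-1],[0.077,0.411,0.006,0,0,0,-1],[0.077,0.411,0.006,0,0,0,-1],[0.077,0.411,0.006,0,0,0,-1],[0.077,0.411,0.006,0,0,0,-1],[0.077,0.411,0.006,0,0,0,-1],[0.077,0.411,0.006,0,0,0,-1],[0.077,0.411,0.006,0,0,0,-1]]
  ]
}}

```text
clock: 21.52
position: [462.2, 410.3, 183.8]
tool_rot: [[-1.0, 0.003, 0.001], [0.003, 1.0, 0.0], [-0.001, 0.0, -1.0]]
wrist_force: [1.6, -0.0, -1.3]
grip_width: 0.203
grip_force: 59.1
```

Request:
{"api": "carry_out", "payload": {
  "increments": [
    [[0,0,0,0,0,0,-1],[0,0,0.03,0,0,0,-1],[0,0,0.06,0,0,0,-1],[0,0,0.09,0,0,0,-1],[0,0,0.115,0,0,0,-1],[0,0,0.13,0,0,0,-1],[0,0,0.14,0,0,0,-1],[0,0,0.145,0,0,0,-1],[0,0,0.15,0,0,0,-1],[0,0,0.15,0,0,0,-1]]
  ]
}}

```text
clock: 22.35
position: [463.2, 408.2, 33.2]
tool_rot: [[-1.0, 0.003, 0.0], [0.003, 1.0, 0.0], [-0.0, 0.0, -1.0]]
wrist_force: [0.3, 0.3, -2.6]
grip_width: 0.202
grip_force: 59.4
```

Run:
```python
from h import *
st()
save('scene','s7.png',(180,180,380,330),4);
```

```text
t 22.35 p [463.2 408.2  33.2] grip 0.202 59.4 F [ 0.3  0.3 -2.6] j [ 0.51  0.22 -0.14  1.21 -0.    0.51]
z [ 0.  0. -1.] y [0.003 1.    0.   ]
```

View pics/s7.png

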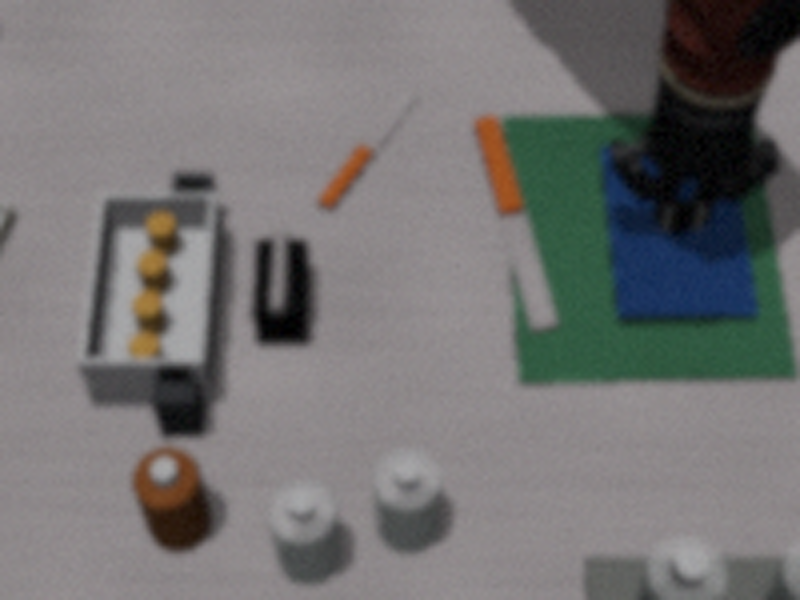

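The picture shows four gold caps in the open case (crop (160,225), (152,267), (149,305), (144,345)) and the lid over the mat, clear of the bar. Lowering the lid.

Request:
{"api": "carry_out", "payload": {
  "increments": [
    [[0,0,0.002,0,0,0,-1],[0,0,0.003,0,0,0,-1],[0,0,0.004,0,0,0,-1],[0,0,0.005,0,0,0,-1],[0,0,0.006,0,0,0,-1],[0,0,0.007,0,0,0,-1],[0,0,0.008,0,0,0,-1],[0,0,0.008,0,0,0,-1],[0,0,0.008,0,0,0,-1],[0,0,0.008,0,0,0,-1]]
  ]
}}

```text
clock: 23.23
position: [463.1, 408.3, 26.8]
tool_rot: [[-1.0, 0.003, 0.001], [0.003, 1.0, 0.0], [-0.001, 0.0, -1.0]]
wrist_force: [-6.5, -4.6, 13.6]
grip_width: 0.202
grip_force: 61.1
```

Request:
{"api": "carry_out", "payload": {
  "increments": [
    [[0,0,0.006,0,0,0,0.2],[0,0,0.006,0,0,0,0.2],[0,0,0.006,0,0,0,0.2],[0,0,0.006,0,0,0,0.2],[0,0,0.006,0,0,0,0.2],[0,0,-0.02,0,0,0,0.2],[0,0,-0.05,0,0,0,0.2],[0,0,-0.09,0,0,0,0.2],[0,0,-0.12,0,0,0,0.2],[0,0,-0.12,0,0,0,0.2]]
  ]
}}

```text
clock: 24.07
position: [466.0, 409.8, 152.9]
tool_rot: [[-1.0, 0.003, 0.009], [0.003, 1.0, 0.005], [-0.009, 0.005, -1.0]]
wrist_force: [1.2, -0.2, 1.1]
grip_width: 0.599
grip_force: 0.0
```

Run:
```python
from h import *
st()
for n,b,cb in(('scene',(290,195,335,275),(195,220,240,275)),('top',(225,175,275,260),(320,140,370,215))):
    im=capture(n)
    m=hsvmask(im,b,(3,120,60),(20,255,255));print(n,'handle',m.sum(),rect(n,m,19))
    m=hsvmask(im,(325,200,375,270) if n=='scene' else (185,165,240,250),(100,80,30),(130,255,255));print('lid',m.sum(),rect(n,m,15))
    m=hsvmask(im,cb,(12,110,60),(35,255,255));k,l,s,c=cv2.connectedComponentsWithStats(m.astype(np.uint8))
    for i in range(1,k):
        if s[i,4]>8: print('cap',s[i,4],c[i].round(1),at(n,*c[i],56).round(1))
plan([((413,269,90),down(102)),((413,269,5),down(102)),((413,269,100),down(102)),((418,303,100),down(98)),((418,303,12),down(98))])
```

```text
t 24.0667 p [466.  409.8 152.9] grip 0.599 0.0 F [ 1.2 -0.2  1.1] j [ 0.51  0.15  0.01  1.42 -0.    0.51]
z [ 0.009  0.005 -1.   ] y [0.003 1.    0.005]
scene handle 141 [395.9 264.7  98.   20.3  12.1]
lid 1399 [461.  408.9 165.3 111.8   1. ]
cap 180 [217.9 250.1] [535.9  -9.   56. ]
top handle 932 [376.6 330.3  94.  138.   89.5]
lid 104 [517.9 375.   35.4  52.7  89.4]
cap 43 [345.3 164.3] [594.9  -8.4  56. ]
cap 42 [346.2 175.9] [557.   -9.5  56. ]
cap 42 [347.1 187.4] [520.2 -10.5  56. ]
cap 40 [346.1 198.8] [483.9  -5.6  56. ]
[ 0.0506 -0.1399  0.0563] [  0.06   0.16 -12.19] dist 159.0
[0.    0.    0.085] [0. 0. 0.] dist 85.0
[ 0.     0.    -0.095] [0. 0. 0.] dist 95.0
[-0.012   0.0322  0.    ] [0. 0. 4.] dist 34.0
[0.    0.    0.088] [0. 0. 0.] dist 88.0
```

Request:
{"api": "carry_out", "payload": {
  "increments": [
    [[0.051,-0.139,0.056,0,0,-6,0.2],[0.051,-0.139,0.056,0,0,-12,0.2],[0.051,-0.139,0.056,0,0,-12,0.2],[0.051,-0.139,0.056,0,0,-12,0.2],[0.051,-0.139,0.056,0,0,-12,0.2],[0.051,-0.139,0.056,0,0,-12,0.2],[0.051,-0.139,0.056,0,0,-12,0.2],[0.051,-0.139,0.056,0,0,-12,0.2],[0.051,-0.139,0.056,0,0,-12,0.2],[0.051,-0.139,0.056,0,0,-12,0.2]]
  ]
}}

```text
clock: 25.0
position: [412.0, 270.0, 89.3]
tool_rot: [[-0.979, -0.206, 0.0], [-0.206, 0.979, 0.0], [-0.0, -0.0, -1.0]]
wrist_force: [0.4, 0.6, -0.1]
grip_width: 0.597
grip_force: 0.0
```

Run:
```python
from h import *
st()
plan([((413,269,6),down(102))])
```

```text
t 25.0 p [412.  270.   89.3] grip 0.597 0.0 F [ 0.4  0.6 -0.1] j [ 0.31 -0.21 -0.46  1.32 -0.    0.11]
z [ 0.  0. -1.] y [-0.206  0.979 -0.   ]
[-0.0008 -0.0012  0.0834] [-0.    0.03 -0.13] dist 83.0
```

Request:
{"api": "carry_out", "payload": {
  "increments": [
    [[0,0,0.03,0,0,0,0.2],[0,0,0.055,0,0,0,0.2],[0,0,0.072,0,0,0,0.2],[0,0,0.08,0,0,0,0.2],[0,0,0.083,0,0,0,0.2],[0,0,0.083,0,0,0,-1],[0,0,0.083,0,0,0,-1],[0,0,0.083,0,0,0,-1],[0,0,0.083,0,0,0,-1],[0,0,0.083,0,0,0,-1]]
  ],
  "force": 80
}}

```text
clock: 25.83
position: [412.7, 269.4, 7.9]
tool_rot: [[-0.979, -0.205, 0.002], [-0.205, 0.979, 0.0], [-0.002, -0.0, -1.0]]
wrist_force: [-0.8, -1.1, 6.0]
grip_width: 0.21
grip_force: 78.2
```

Request:
{"api": "carry_out", "payload": {
  "increments": [
    [[0,0,0,0,0,0,-1],[0,0,0,0,0,0,-1],[0,0,0,0,0,0,-1],[0,0,0,0,0,0,-1],[0,0,-0.01,0,0,0,-1],[0,0,-0.025,0,0,0,-1],[0,0,-0.04,0,0,0,-1],[-0.006,0.016,-0.04,0,0,2,-1],[-0.012,0.034,-0.04,0,0,4,-1],[-0.012,0.034,-0.04,0,0,4,-1]]
  ]
}}

```text
clock: 26.67
position: [417.4, 307.4, 47.9]
tool_rot: [[-0.991, -0.135, 0.003], [-0.135, 0.991, 0.002], [-0.003, 0.002, -1.0]]
wrist_force: [0.6, 0.3, -2.2]
grip_width: 0.208
grip_force: 78.8
```

Request:
{"api": "carry_out", "payload": {
  "increments": [
    [[0,0,0,0,0,0,-1],[0,0,0.01,0,0,0,-1],[0,0,0.018,0,0,0,-1],[0,0,0.024,0,0,0,-1],[0,0,0.029,0,0,0,-1],[0,0,0.032,0,0,0,-1],[0,0,0.034,0,0,0,-1],[0,0,0.034,0,0,0,-1],[0,0,0.034,0,0,0,-1],[0,0,0.034,0,0,0,-1]]
  ]
}}

```text
clock: 27.5
position: [416.5, 305.0, 12.3]
tool_rot: [[-0.991, -0.136, 0.0], [-0.136, 0.991, -0.0], [-0.0, -0.0, -1.0]]
wrist_force: [0.2, -0.5, -1.8]
grip_width: 0.209
grip_force: 78.8
```

Run:
```python
from h import *
st()
```

```text
t 27.5 p [416.5 305.   12.3] grip 0.209 78.8 F [ 0.2 -0.5 -1.8] j [ 0.38 -0.07 -0.48  1.16 -0.    0.24]
z [ 0. -0. -1.] y [-0.136  0.991 -0.   ]
```

Request:
{"api": "carry_out", "payload": {
  "increments": [
    [[0,0,0.002,0,0,0,-1],[0,0,0.004,0,0,0,-1],[0,0,0.005,0,0,0,-1],[0,0,0.005,0,0,0,0.2],[0,0,0.005,0,0,0,0.2],[0,0,0.005,0,0,0,0.2],[0,0,0.005,0,0,0,0.2],[0,0,-0.035,0,0,0,0.2],[0,0,-0.075,0,0,0,0.2],[0,0,-0.115,0,0,0,0.2]]
  ]
}}

```text
clock: 28.33
position: [415.4, 304.6, 127.8]
tool_rot: [[-0.991, -0.136, -0.002], [-0.136, 0.991, -0.001], [0.002, -0.001, -1.0]]
wrist_force: [-0.1, 1.1, -0.1]
grip_width: 0.6
grip_force: 0.0
```

Run:
```python
from h import *
st()
im=capture('scene')
def g(u,v): return at('scene',180+u/4,180+v/4,60).round(1)
for q in((160,220),(152,262),(149,300),(144,342)): print(g(*q))
m=hsvmask(im,(195,220,240,275),(12,110,60),(35,255,255));m=cv2.erode(m.astype(np.uint8),np.ones((2,2)));k,l,s,c=cv2.connectedComponentsWithStats(m)
for i in range(1,k): print(s[i],c[i],at('scene',*c[i],57).round(1))
im=capture('top');m=hsvmask(im,(320,140,370,215),(12,110,60),(35,255,255));k,l,s,c=cv2.connectedComponentsWithStats(m.astype(np.uint8))
for i in range(1,k): print(s[i],at('top',*c[i],57).round(1))
plan([((595,-8,150),down(90)),((595,-8,31),down(90)),((595,-8,140),down(90))])
```

```text
t 28.3333 p [415.4 304.6 127.8] grip 0.6 0.0 F [-0.1  1.1 -0.1] j [ 0.38 -0.15 -0.34  1.38 -0.    0.24]
z [-0.002 -0.001 -1.   ] y [-0.136  0.991 -0.001]
[482.6  -7.1  60. ]
[521.7  -9.5  60. ]
[556.   -8.3  60. ]
[592.6  -8.4  60. ]
[214 234  10  35 119] [218.24369748 250.87394958] [539.4  -7.3  57. ]
[342 161   7   8  43] [594.6  -8.3  57. ]
[343 173   7   7  41] [556.9  -9.2  57. ]
[344 184   7   8  42] [520.  -10.4  57. ]
[343 196   7   7  40] [483.7  -5.4  57. ]
[-0.1311 -0.3353 -0.0154] [0.17 0.55 7.82] dist 360.0
[0.    0.    0.119] [0. 0. 0.] dist 119.0
[ 0.     0.    -0.109] [0. 0. 0.] dist 109.0
```

Request:
{"api": "carry_out", "payload": {
  "increments": [
    [[-0.131,-0.335,-0.02,0,0,4,-0.1],[-0.131,-0.335,-0.02,0,0,8,-0.1],[-0.131,-0.335,-0.02,0,0,8,-0.1],[-0.131,-0.335,-0.02,0,0,8,-0.1],[-0.131,-0.335,-0.02,0,0,8,-0.1],[-0.131,-0.335,-0.02,0,0,8,-0.1],[-0.131,-0.335,-0.02,0,0,8,-0.1],[-0.131,-0.335,-0.02,0,0,8,-0.1],[-0.131,-0.335,-0.02,0,0,8,-0.1],[-0.131,-0.335,-0.02,0,0,8,-0.1]]
  ]
}}

```text
clock: 29.27
position: [593.5, -14.1, 146.5]
tool_rot: [[-1.0, 0.008, 0.001], [0.008, 1.0, -0.002], [-0.001, -0.002, -1.0]]
wrist_force: [1.3, 0.3, 0.5]
grip_width: 0.449
grip_force: 0.0
```

Run:
```python
from h import *
st()
u=np.array([.967,-.254]);c=np.array([494,-231])
plan([((594,-8.5,31),down(90)),((594,-8.5,140),down(90)),(np.r_[c+51*u,140],down(76)),(np.r_[c+51*u,13],down(76))])
print([c+k*u for k in(51,17,-17,-51)])
im=capture('scene');m=hsvmask(im,(300,195,335,275),(3,120,60),(20,255,255));print(m.sum(),rect('scene',m,20))
```

```text
t 29.2667 p [593.5 -14.1 146.5] grip 0.449 0.0 F [1.3 0.3 0.5] j [-0.24  0.08 -0.08  1.41 -0.   -0.24]
z [ 0.001 -0.002 -1.   ] y [ 0.008  1.    -0.002]
[-0.0003  0.0057  0.1155] [-0.09  0.04 -0.46] dist 116.0
[ 0.     0.    -0.109] [0. 0. 0.] dist 109.0
[ 0.0507 -0.2355  0.    ] [ 0.  0. 14.] dist 241.0
[0.    0.    0.127] [0. 0. 0.] dist 127.0
[array([ 543.317, -243.954]), array([ 510.439, -235.318]), array([ 477.561, -226.682]), array([ 444.683, -218.046])]
157 [399.9 303.7  97.2  21.9   7.9]
```

Request:
{"api": "carry_out", "payload": {
  "increments": [
    [[-0.002,0.001,0.02,0,0,0,-0.1],[-0.002,0.001,0.05,0,0,0,-0.1],[-0.002,0.001,0.08,0,0,0,-0.1],[-0.002,0.001,0.1,0,0,0,-0.1],[-0.002,0.001,0.11,0,0,0,-0.1],[-0.002,0.001,0.116,0,0,0,-0.1],[-0.002,0.001,0.116,0,0,0,-0.1],[-0.002,0.001,0.116,0,0,0,-1],[-0.002,0.001,0.116,0,0,0,-1],[-0.002,0.001,0.116,0,0,0,-1]]
  ],
  "force": 40
}}

```text
clock: 30.15
position: [594.6, -8.3, 32.6]
tool_rot: [[-1.0, 0.003, 0.002], [0.003, 1.0, -0.001], [-0.002, -0.001, -1.0]]
wrist_force: [1.1, 0.6, 2.3]
grip_width: 0.265
grip_force: 39.3
```

Request:
{"api": "carry_out", "payload": {
  "increments": [
    [[0,0,0,0,0,0,-1],[0,0,0,0,0,0,-1],[0,0,0,0,0,0,-1],[0,0,-0.01,0,0,0,-1],[0,0,-0.03,0,0,0,-1],[0,0,-0.055,0,0,0,-1],[0,0,-0.085,0,0,0,-1],[0,0,-0.11,0,0,0,-1],[0,0,-0.11,0,0,0,-1],[0,0,-0.11,0,0,0,-1]]
  ]
}}

```text
clock: 30.98
position: [594.8, -8.4, 143.5]
tool_rot: [[-1.0, 0.003, 0.003], [0.003, 1.0, -0.001], [-0.004, -0.001, -1.0]]
wrist_force: [-0.0, -0.0, 0.0]
grip_width: 0.263
grip_force: 39.2
```

Run:
```python
from h import *
st()
u=np.array([.967,-.254]);c=np.array([494,-231])
plan([(np.r_[c+51*u,140],down(76)),(np.r_[c+51*u,14],down(76))])
```

```text
t 30.9833 p [594.8  -8.4 143.5] grip 0.263 39.2 F [-0. -0.  0.] j [-0.23  0.08 -0.08  1.4  -0.   -0.23]
z [ 0.003 -0.001 -1.   ] y [ 0.003  1.    -0.001]
[ 0.0507 -0.2357  0.0036] [-0.04  0.21 13.81] dist 241.0
[0.    0.    0.126] [0. 0. 0.] dist 126.0
```

Request:
{"api": "carry_out", "payload": {
  "increments": [
    [[0.051,-0.236,0.004,0,0,7,-1],[0.051,-0.236,0.004,0,0,14,-1],[0.051,-0.236,0.004,0,0,14,-1],[0.051,-0.236,0.004,0,0,14,-1],[0.051,-0.236,0.004,0,0,14,-1],[0.051,-0.236,0.004,0,0,14,-1],[0.051,-0.236,0.004,0,0,14,-1],[0.051,-0.236,0.004,0,0,14,-1],[0.051,-0.236,0.004,0,0,14,-1],[0.051,-0.236,0.004,0,0,14,-1]]
  ]
}}

```text
clock: 31.82
position: [541.8, -242.7, 136.5]
tool_rot: [[-0.97, 0.244, -0.001], [0.244, 0.97, 0.001], [0.001, 0.0, -1.0]]
wrist_force: [-0.6, 0.7, 0.1]
grip_width: 0.27
grip_force: 39.3
```

Request:
{"api": "carry_out", "payload": {
  "increments": [
    [[0,0,0.03,0,0,0,-1],[0,0,0.06,0,0,0,-1],[0,0,0.085,0,0,0,-1],[0,0,0.1,0,0,0,-1],[0,0,0.112,0,0,0,-1],[0,0,0.118,0,0,0,-1],[0,0,0.122,0,0,0,-1],[0,0,0.125,0,0,0,-1],[0,0,0.125,0,0,0,-1],[0,0,0.125,0,0,0,-1]]
  ]
}}

```text
clock: 32.65
position: [542.7, -244.3, 13.5]
tool_rot: [[-0.97, 0.245, 0.002], [0.245, 0.97, -0.001], [-0.002, -0.001, -1.0]]
wrist_force: [-0.5, 1.1, 4.4]
grip_width: 0.264
grip_force: 39.6
```

Run:
```python
from h import *
st()
s=manip.read_state()
plan([((s['position'][0],s['position'][1],140),down(76)),((556.5,-9,140),down(90)),((556.5,-9,31),down(90))])
```

```text
t 32.65 p [ 542.7 -244.3   13.5] grip 0.264 39.6 F [-0.5  1.1  4.4] j [-0.64  0.17 -0.24  1.17 -0.   -0.4 ]
z [ 0.002 -0.001 -1.   ] y [ 0.245  0.97  -0.001]
[-0.0002 -0.0001 -0.1265] [-0.05  0.11 -0.16] dist 126.0
[0.0436 0.2316 0.    ] [  0.   0. -14.] dist 236.0
[0.    0.    0.109] [0. 0. 0.] dist 109.0
```

Request:
{"api": "carry_out", "payload": {
  "increments": [
    [[0,0,0,0,0,0,-0.1],[0,0,0,0,0,0,-0.1],[0,0,0,0,0,0,-0.1],[0,0,0,0,0,0,-0.1],[0,0,-0.01,0,0,0,-0.1],[0,0,-0.03,0,0,0,-0.1],[0,0,-0.06,0,0,0,-0.1],[0,0,-0.09,0,0,0,-0.1],[0,0,-0.12,0,0,0,-0.1],[0,0,-0.127,0,0,0,-0.1]]
  ]
}}

```text
clock: 33.48
position: [543.8, -245.4, 145.6]
tool_rot: [[-0.969, 0.245, 0.006], [0.245, 0.97, -0.005], [-0.007, -0.003, -1.0]]
wrist_force: [0.6, -0.4, 0.1]
grip_width: 0.453
grip_force: 0.0
```

Request:
{"api": "carry_out", "payload": {
  "increments": [
    [[0.044,0.232,0,0,0,-7,-0.1],[0.044,0.232,0,0,0,-14,-0.1],[0.044,0.232,0,0,0,-14,-0.1],[0.044,0.232,0,0,0,-14,-0.1],[0.044,0.232,0,0,0,-14,-0.1],[0.044,0.232,0,0,0,-14,-0.1],[0.044,0.232,0,0,0,-14,-0.1],[0.044,0.232,0,0,0,-14,-0.1],[0.044,0.232,0,0,0,-14,-0.1],[0.044,0.232,0,0,0,-14,-0.1]]
  ]
}}

```text
clock: 34.32
position: [556.1, -9.3, 139.1]
tool_rot: [[-1.0, 0.004, -0.0], [0.004, 1.0, -0.0], [0.0, -0.0, -1.0]]
wrist_force: [0.2, 0.5, -0.5]
grip_width: 0.449
grip_force: 0.0
```

Run:
```python
from h import *
st()
for n,b in(('top',(385,165,450,230)),('scene',(115,205,190,275))):
    im=capture(n);m=hsvmask(im,b,(12,110,60),(35,255,255));k,l,s,c=cv2.connectedComponentsWithStats(m.astype(np.uint8))
    for i in range(1,k): print(n,s[i],at(n,*c[i],38).round(1))
plan([((556.5,-9,31),down(90))])
```

```text
t 34.3167 p [556.1  -9.3 139.1] grip 0.449 0.0 F [ 0.2  0.5 -0.5] j [-0.25 -0.03 -0.2   1.39 -0.   -0.25]
z [-0. -0. -1.] y [ 0.004  1.    -0.   ]
top [415 176   8   8  43] [ 543.1 -241.1   38. ]
scene [143 252   7   9  39] [ 546.6 -240.8   38. ]
[-0.0005  0.0005  0.108 ] [-0.02 -0.01 -0.29] dist 108.0
```

Request:
{"api": "carry_out", "payload": {
  "increments": [
    [[0,0,0.02,0,0,0,-0.1],[0,0,0.05,0,0,0,-0.1],[0,0,0.08,0,0,0,-0.1],[0,0,0.095,0,0,0,-0.1],[0,0,0.104,0,0,0,-0.1],[0,0,0.108,0,0,0,-0.1],[0,0,0.108,0,0,0,-0.1],[0,0,0.108,0,0,0,-1],[0,0,0.108,0,0,0,-1],[0,0,0.108,0,0,0,-1]]
  ]
}}

```text
clock: 35.25
position: [557.1, -8.6, 32.5]
tool_rot: [[-1.0, 0.003, 0.002], [0.003, 1.0, -0.001], [-0.002, -0.001, -1.0]]
wrist_force: [-0.3, -0.2, 3.7]
grip_width: 0.264
grip_force: 39.3
```

Request:
{"api": "carry_out", "payload": {
  "increments": [
    [[0,0,0,0,0,0,-1],[0,0,0,0,0,0,-1],[0,0,0,0,0,0,-1],[0,0,-0.01,0,0,0,-1],[0,0,-0.03,0,0,0,-1],[0,0,-0.055,0,0,0,-1],[0,0,-0.085,0,0,0,-1],[0,0,-0.11,0,0,0,-1],[0,0,-0.11,0,0,0,-1],[0,0,-0.11,0,0,0,-1]]
  ]
}}

```text
clock: 36.08
position: [557.2, -8.4, 143.3]
tool_rot: [[-1.0, 0.003, 0.003], [0.003, 1.0, -0.001], [-0.003, -0.001, -1.0]]
wrist_force: [0.1, 1.4, -1.2]
grip_width: 0.268
grip_force: 39.2
```

Request:
{"api": "carry_out", "payload": {
  "increments": [
    [[0.045,-0.2265,0,0,0,7,-1],[0.045,-0.2265,0,0,0,14,-1],[0.045,-0.2265,0,0,0,14,-1],[0.045,-0.2265,0,0,0,14,-1],[0.045,-0.2265,0,0,0,14,-1],[0.045,-0.2265,0,0,0,14,-1],[0.045,-0.2265,0,0,0,14,-1],[0.045,-0.2265,0,0,0,14,-1],[0.045,-0.2265,0,0,0,14,-1],[0.045,-0.2265,0,0,0,14,-1]]
  ]
}}

```text
clock: 36.92
position: [510.3, -233.4, 140.5]
tool_rot: [[-0.97, 0.244, -0.001], [0.244, 0.97, 0.001], [0.001, 0.0, -1.0]]
wrist_force: [-0.2, 0.1, -0.0]
grip_width: 0.265
grip_force: 39.3
```

Request:
{"api": "carry_out", "payload": {
  "increments": [
    [[0,0,0.03,0,0,0,-1],[0,0,0.06,0,0,0,-1],[0,0,0.085,0,0,0,-1],[0,0,0.1,0,0,0,-1],[0,0,0.112,0,0,0,-1],[0,0,0.118,0,0,0,-1],[0,0,0.122,0,0,0,-1],[0,0,0.126,0,0,0,-1],[0,0,0.126,0,0,0,-1],[0,0,0.126,0,0,0,-1]]
  ]
}}

```text
clock: 37.75
position: [510.7, -234.9, 15.8]
tool_rot: [[-0.97, 0.245, 0.001], [0.245, 0.97, -0.001], [-0.001, -0.001, -1.0]]
wrist_force: [-0.3, -0.8, 0.5]
grip_width: 0.265
grip_force: 39.3
```

Run:
```python
from h import *
st()
s=manip.read_state()
plan([((s['position'][0],s['position'][1],140),down(76)),((521,-10,140),down(90)),((521,-10,31),down(90))])
```

```text
t 37.75 p [ 510.7 -234.9   15.8] grip 0.265 39.3 F [-0.3 -0.8  0.5] j [-0.66  0.07 -0.34  1.17 -0.   -0.42]
z [ 0.001 -0.001 -1.   ] y [ 0.245  0.97  -0.001]
[-0.0001 -0.0001 -0.1242] [-0.04  0.05 -0.18] dist 124.0
[0.0444 0.2207 0.    ] [  0.   0. -14.] dist 225.0
[0.    0.    0.109] [0. 0. 0.] dist 109.0
```

Request:
{"api": "carry_out", "payload": {
  "increments": [
    [[0,0,0.002,0,0,0,-1],[0,0,0.002,0,0,0,-1],[0,0,0.002,0,0,0,-0.1],[0,0,0.002,0,0,0,-0.1],[0,0,0.002,0,0,0,-0.1],[0,0,0.002,0,0,0,-0.1],[0,0,-0.02,0,0,0,-0.1],[0,0,-0.055,0,0,0,-0.1],[0,0,-0.09,0,0,0,-0.1],[0,0,-0.125,0,0,0,-0.1]]
  ]
}}

```text
clock: 38.58
position: [509.9, -234.3, 141.3]
tool_rot: [[-0.97, 0.245, -0.001], [0.245, 0.97, 0.0], [0.001, 0.0, -1.0]]
wrist_force: [1.2, -1.0, 0.7]
grip_width: 0.447
grip_force: 0.0
```

Request:
{"api": "carry_out", "payload": {
  "increments": [
    [[0.044,0.221,0,0,0,-7,-0.1],[0.044,0.221,0,0,0,-14,-0.1],[0.044,0.221,0,0,0,-14,-0.1],[0.044,0.221,0,0,0,-14,-0.1],[0.044,0.221,0,0,0,-14,-0.1],[0.044,0.221,0,0,0,-14,-0.1],[0.044,0.221,0,0,0,-14,-0.1],[0.044,0.221,0,0,0,-14,-0.1],[0.044,0.221,0,0,0,-14,-0.1],[0.044,0.221,0,0,0,-14,-0.1]]
  ]
}}

```text
clock: 39.42
position: [521.8, -10.6, 139.9]
tool_rot: [[-1.0, 0.005, -0.0], [0.005, 1.0, -0.0], [0.0, -0.0, -1.0]]
wrist_force: [-0.5, -0.8, -0.3]
grip_width: 0.451
grip_force: 0.0
```

Request:
{"api": "carry_out", "payload": {
  "increments": [
    [[0,0,0.02,0,0,0,-0.1],[0,0,0.05,0,0,0,-0.1],[0,0,0.08,0,0,0,-0.1],[0,0,0.095,0,0,0,-0.1],[0,0,0.104,0,0,0,-0.1],[0,0,0.108,0,0,0,-0.1],[0,0,0.108,0,0,0,-0.1],[0,0,0.108,0,0,0,-1],[0,0,0.108,0,0,0,-1],[0,0,0.108,0,0,0,-1]]
  ]
}}

```text
clock: 40.25
position: [522.8, -10.0, 33.4]
tool_rot: [[-1.0, 0.003, 0.002], [0.003, 1.0, -0.001], [-0.002, -0.001, -1.0]]
wrist_force: [-0.9, 0.6, 3.3]
grip_width: 0.264
grip_force: 39.3
```

Request:
{"api": "carry_out", "payload": {
  "increments": [
    [[0,0,0,0,0,0,-1],[0,0,0,0,0,0,-1],[0,0,0,0,0,0,-1],[0,0,-0.01,0,0,0,-1],[0,0,-0.03,0,0,0,-1],[0,0,-0.055,0,0,0,-1],[0,0,-0.085,0,0,0,-1],[0,0,-0.11,0,0,0,-1],[0,0,-0.11,0,0,0,-1],[0,0,-0.11,0,0,0,-1]]
  ]
}}

```text
clock: 41.08
position: [522.9, -9.7, 144.3]
tool_rot: [[-1.0, 0.003, 0.003], [0.003, 1.0, -0.001], [-0.003, -0.001, -1.0]]
wrist_force: [-0.4, -0.2, -0.9]
grip_width: 0.266
grip_force: 39.2
```

Run:
```python
from h import *
st()
for n,b in(('top',(385,165,450,230)),('scene',(115,205,190,275))):
    im=capture(n);m=hsvmask(im,b,(12,110,60),(35,255,255));k,l,s,c=cv2.connectedComponentsWithStats(m.astype(np.uint8))
    for i in range(1,k): print(n,s[i],at(n,*c[i],38).round(1))
plan([((477.6,-226.7,140),down(76)),((477.6,-226.7,13.5),down(76))])
```

```text
t 41.0833 p [522.9  -9.7 144.3] grip 0.266 39.2 F [-0.4 -0.2 -0.9] j [-0.27 -0.14 -0.3   1.41 -0.   -0.27]
z [ 0.003 -0.001 -1.   ] y [ 0.003  1.    -0.001]
top [415 176   7   8  42] [ 543.2 -240.8   38. ]
top [413 186   7   8  40] [ 510.8 -231.3   38. ]
scene [148 243   7   9  37] [ 515.3 -231.5   38. ]
scene [143 252   7   9  41] [ 546.1 -240.5   38. ]
[ 0.0432 -0.2175  0.0016] [-0.   -0.05 13.82] dist 222.0
[0.     0.     0.1265] [0. 0. 0.] dist 126.0
```

Request:
{"api": "carry_out", "payload": {
  "increments": [
    [[0.043,-0.2175,0,0,0,7,-1],[0.043,-0.2175,0,0,0,14,-1],[0.043,-0.2175,0,0,0,14,-1],[0.043,-0.2175,0,0,0,14,-1],[0.043,-0.2175,0,0,0,14,-1],[0.043,-0.2175,0,0,0,14,-1],[0.043,-0.2175,0,0,0,14,-1],[0.043,-0.2175,0,0,0,14,-1],[0.043,-0.2175,0,0,0,14,-1],[0.043,-0.2175,0,0,0,14,-1]]
  ]
}}

```text
clock: 42.02
position: [478.3, -225.4, 141.7]
tool_rot: [[-0.97, 0.243, -0.001], [0.243, 0.97, 0.001], [0.001, 0.0, -1.0]]
wrist_force: [0.2, 0.3, -0.4]
grip_width: 0.271
grip_force: 39.3
```

Request:
{"api": "carry_out", "payload": {
  "increments": [
    [[0,0,0.03,0,0,0,-1],[0,0,0.06,0,0,0,-1],[0,0,0.085,0,0,0,-1],[0,0,0.1,0,0,0,-1],[0,0,0.112,0,0,0,-1],[0,0,0.12,0,0,0,-1],[0,0,0.125,0,0,0,-1],[0,0,0.129,0,0,0,-1],[0,0,0.129,0,0,0,-1],[0,0,0.129,0,0,0,-1]]
  ]
}}

```text
clock: 42.85
position: [478.9, -227.2, 14.4]
tool_rot: [[-0.97, 0.245, 0.001], [0.245, 0.97, -0.001], [-0.002, -0.001, -1.0]]
wrist_force: [-2.3, 2.0, 5.9]
grip_width: 0.269
grip_force: 39.6
```

Run:
```python
from h import *
st()
s=manip.read_state()
plan([((s['position'][0],s['position'][1],140),down(76)),((483.5,-6.5,140),down(90)),((483.5,-6.5,31),down(90)),((483.5,-6.5,140),down(90)),((444.7,-218,140),down(76))])
```

```text
t 42.85 p [ 478.9 -227.2   14.4] grip 0.269 39.6 F [-2.3  2.   5.9] j [-0.69 -0.03 -0.44  1.16  0.   -0.44]
z [ 0.001 -0.001 -1.   ] y [ 0.245  0.97  -0.001]
[-0.0002 -0.0001 -0.1256] [-0.04  0.09 -0.16] dist 126.0
[0.0489 0.2153 0.    ] [  0.   0. -14.] dist 221.0
[0.    0.    0.109] [0. 0. 0.] dist 109.0
[ 0.     0.    -0.109] [0. 0. 0.] dist 109.0
[ 0.0388 -0.2115  0.    ] [ 0.  0. 14.] dist 215.0
```

Request:
{"api": "carry_out", "payload": {
  "increments": [
    [[0,0,0,0,0,0,-0.1],[0,0,0,0,0,0,-0.1],[0,0,0,0,0,0,-0.1],[0,0,0,0,0,0,-0.1],[0,0,-0.01,0,0,0,-0.1],[0,0,-0.03,0,0,0,-0.1],[0,0,-0.06,0,0,0,-0.1],[0,0,-0.09,0,0,0,-0.1],[0,0,-0.12,0,0,0,-0.1],[0,0,-0.127,0,0,0,-0.1]]
  ]
}}

```text
clock: 43.68
position: [479.9, -228.4, 146.2]
tool_rot: [[-0.969, 0.245, 0.005], [0.245, 0.97, -0.005], [-0.006, -0.003, -1.0]]
wrist_force: [0.3, -0.6, 0.2]
grip_width: 0.453
grip_force: 0.0
```

Request:
{"api": "carry_out", "payload": {
  "increments": [
    [[0.049,0.215,0,0,0,-7,-0.1],[0.049,0.215,0,0,0,-14,-0.1],[0.049,0.215,0,0,0,-14,-0.1],[0.049,0.215,0,0,0,-14,-0.1],[0.049,0.215,0,0,0,-14,-0.1],[0.049,0.215,0,0,0,-14,-0.1],[0.049,0.215,0,0,0,-14,-0.1],[0.049,0.215,0,0,0,-14,-0.1],[0.049,0.215,0,0,0,-14,-0.1],[0.049,0.215,0,0,0,-14,-0.1]]
  ]
}}

```text
clock: 44.52
position: [483.3, -7.6, 140.0]
tool_rot: [[-1.0, 0.005, -0.0], [0.005, 1.0, -0.0], [0.0, -0.0, -1.0]]
wrist_force: [-0.5, 0.6, -0.1]
grip_width: 0.446
grip_force: 0.0
```

Request:
{"api": "carry_out", "payload": {
  "increments": [
    [[0,0,0.02,0,0,0,-0.1],[0,0,0.05,0,0,0,-0.1],[0,0,0.08,0,0,0,-0.1],[0,0,0.095,0,0,0,-0.1],[0,0,0.104,0,0,0,-0.1],[0,0,0.109,0,0,0,-0.1],[0,0,0.109,0,0,0,-0.1],[0,0,0.109,0,0,0,-1],[0,0,0.109,0,0,0,-1],[0,0,0.109,0,0,0,-1]]
  ]
}}

```text
clock: 45.35
position: [484.3, -6.8, 32.3]
tool_rot: [[-1.0, 0.003, 0.002], [0.003, 1.0, -0.001], [-0.002, -0.001, -1.0]]
wrist_force: [0.4, -0.9, 2.8]
grip_width: 0.263
grip_force: 39.3
```

Request:
{"api": "carry_out", "payload": {
  "increments": [
    [[0,0,0,0,0,0,-1],[0,0,0,0,0,0,-1],[0,0,0,0,0,0,-1],[0,0,-0.01,0,0,0,-1],[0,0,-0.03,0,0,0,-1],[0,0,-0.055,0,0,0,-1],[0,0,-0.085,0,0,0,-1],[0,0,-0.11,0,0,0,-1],[0,0,-0.11,0,0,0,-1],[0,0,-0.11,0,0,0,-1]]
  ]
}}

```text
clock: 46.18
position: [484.3, -6.7, 143.2]
tool_rot: [[-1.0, 0.003, 0.003], [0.003, 1.0, -0.001], [-0.003, -0.001, -1.0]]
wrist_force: [-0.1, -0.3, 0.3]
grip_width: 0.265
grip_force: 39.2
```

Request:
{"api": "carry_out", "payload": {
  "increments": [
    [[0.039,-0.2115,0,0,0,7,-1],[0.039,-0.2115,0,0,0,14,-1],[0.039,-0.2115,0,0,0,14,-1],[0.039,-0.2115,0,0,0,14,-1],[0.039,-0.2115,0,0,0,14,-1],[0.039,-0.2115,0,0,0,14,-1],[0.039,-0.2115,0,0,0,14,-1],[0.039,-0.2115,0,0,0,14,-1],[0.039,-0.2115,0,0,0,14,-1],[0.039,-0.2115,0,0,0,14,-1]]
  ]
}}

```text
clock: 47.02
position: [443.8, -216.4, 140.8]
tool_rot: [[-0.97, 0.243, -0.001], [0.243, 0.97, 0.0], [0.001, 0.0, -1.0]]
wrist_force: [-0.3, 0.1, -0.1]
grip_width: 0.266
grip_force: 39.4
```

Run:
```python
from h import *
st()
for n,b in(('top',(385,165,450,230)),('scene',(115,205,190,275))):
    im=capture(n);m=hsvmask(im,b,(12,110,60),(35,255,255));k,l,s,c=cv2.connectedComponentsWithStats(m.astype(np.uint8))
    for i in range(1,k): print(n,s[i],at(n,*c[i],38).round(1))
plan([((444.7,-218,14),down(76))])
```

```text
t 47.0167 p [ 443.8 -216.4  140.8] grip 0.266 39.4 F [-0.3  0.1 -0.1] j [-0.72 -0.22 -0.38  1.41 -0.   -0.47]
z [-0.001  0.    -1.   ] y [0.243 0.97  0.   ]
top [415 176   7   8  42] [ 543.2 -240.8   38. ]
top [413 186   8   7  39] [ 511.4 -231.8   38. ]
scene [146 205   5   5  20] [ 353.7 -274.4   38. ]
scene [153 235   6   8  34] [ 481.  -222.9   38. ]
scene [148 244   6   8  36] [ 515.4 -231.5   38. ]
scene [143 252   7   8  40] [ 545.7 -240.8   38. ]
[-0.0011 -0.0011  0.127 ] [-0.01 -0.01 -0.08] dist 127.0
```

Request:
{"api": "carry_out", "payload": {
  "increments": [
    [[0,0,0.03,0,0,0,-1],[0,0,0.06,0,0,0,-1],[0,0,0.085,0,0,0,-1],[0,0,0.1,0,0,0,-1],[0,0,0.112,0,0,0,-1],[0,0,0.12,0,0,0,-1],[0,0,0.125,0,0,0,-1],[0,0,0.128,0,0,0,-1],[0,0,0.128,0,0,0,-1],[0,0,0.128,0,0,0,-1]]
  ]
}}

```text
clock: 47.95
position: [444.2, -218.3, 13.9]
tool_rot: [[-0.97, 0.245, 0.001], [0.245, 0.97, -0.001], [-0.001, -0.001, -1.0]]
wrist_force: [0.7, 0.5, 0.4]
grip_width: 0.261
grip_force: 39.3
```

Request:
{"api": "carry_out", "payload": {
  "increments": [
    [[0,0,0,0,0,0,-0.1],[0,0,0,0,0,0,-0.1],[0,0,0,0,0,0,-0.1],[0,0,0,0,0,0,-0.1],[0,0,-0.01,0,0,0,-0.1],[0,0,-0.035,0,0,0,-0.1],[0,0,-0.07,0,0,0,-0.1],[0,0,-0.11,0,0,0,-0.1],[0,0,-0.15,0,0,0,-0.1],[0,0,-0.19,0,0,0,-0.1]]
  ]
}}

```text
clock: 48.78
position: [443.2, -217.5, 205.8]
tool_rot: [[-0.97, 0.245, 0.0], [0.245, 0.97, -0.001], [-0.0, -0.0, -1.0]]
wrist_force: [1.3, 0.7, 0.7]
grip_width: 0.454
grip_force: 0.0
```

Request:
{"api": "carry_out", "payload": {
  "increments": [
    [[0,0,-0.04,0,0,0,0.3],[0,0,-0.08,0,0,0,0.3],[0,0,-0.12,0,0,0,0.3],[0,0,-0.14,0,0,0,0.3],[0,0,-0.14,0,0,0,0.3],[0,0,-0.14,0,0,0,0.3],[0,0,-0.14,0,0,0,0.3],[0,0,-0.14,0,0,0,0.3],[0,0,-0.14,0,0,0,0.3],[0,0,-0.14,0,0,0,0.3]]
  ]
}}

```text
clock: 49.62
position: [443.3, -217.5, 342.2]
tool_rot: [[-0.97, 0.245, -0.001], [0.245, 0.97, 0.001], [0.001, 0.0, -1.0]]
wrist_force: [-0.3, -0.2, -0.2]
grip_width: 0.648
grip_force: 0.0
```

Run:
```python
from h import *
st()
for n,b in(('top',(385,165,450,230)),('scene',(115,215,190,275))):
    im=capture(n);m=hsvmask(im,b,(12,110,60),(35,255,255));k,l,s,c=cv2.connectedComponentsWithStats(m.astype(np.uint8))
    for i in range(1,k): print(n,s[i],at(n,*c[i],38).round(1))
    hb=((50,190,150,330) if n=='scene' else (400,80,510,195))
    m=hsvmask(im,hb,(170,120,60),(180,255,255))|hsvmask(im,hb,(0,150,60),(3,255,255));ys,xs=np.nonzero(m);print(n,'knob',len(xs),at(n,xs.mean(),ys.mean(),245))
plan([((577,-356,330),down(122)),((577,-356,231),down(122))])
```

```text
t 49.6167 p [ 443.3 -217.5  342.2] grip 0.648 0.0 F [-0.3 -0.2 -0.2] j [-0.72 -0.16  0.04  1.77 -0.   -0.47]
z [-0.001  0.001 -1.   ] y [0.245 0.97  0.   ]
top [415 176   8   8  43] [ 543.1 -241.1   38. ]
top [413 186   7   8  41] [ 511.1 -231.4   38. ]
top [411 197   8   8  45] [ 475.9 -223.9   38. ]
top [409 207   4   4   8] [ 450.5 -209.7   38. ]
top knob 395 [ 515.94071832 -378.89854627  245.        ]
scene [153 226  10  17  75] [ 464.  -218.7   38. ]
scene [148 243   6   9  35] [ 514.1 -232.1   38. ]
scene [143 252   7   8  38] [ 545. -241.   38.]
scene knob 31 [ 573.71979552 -361.6964979   245.        ]
[-0.1634 -0.1014  0.0123] [  0.03  -0.05 -46.19] dist 193.0
[0.    0.    0.099] [0. 0. 0.] dist 99.0
```

Request:
{"api": "carry_out", "payload": {
  "increments": [
    [[-0.164,-0.099,0.01,0,0,-7,0.3],[-0.164,-0.099,0.01,0,0,-14,0.3],[-0.164,-0.099,0.01,0,0,-21,0.3],[-0.164,-0.099,0.01,0,0,-28,0.3],[-0.164,-0.099,0.01,0,0,-35,0.3],[-0.164,-0.099,0.01,0,0,-42,0.3],[-0.164,-0.099,0.01,0,0,-46,0.3],[-0.164,-0.099,0.01,0,0,-46,0.3],[-0.164,-0.099,0.01,0,0,-46,0.3],[-0.164,-0.099,0.01,0,0,-46,0.3]]
  ]
}}

```text
clock: 50.55
position: [578.2, -353.7, 333.4]
tool_rot: [[-0.851, -0.525, 0.0], [-0.525, 0.851, -0.0], [0.0, -0.001, -1.0]]
wrist_force: [-0.4, -0.3, -0.4]
grip_width: 0.649
grip_force: 0.0
```

Run:
```python
from h import *
st()
im=save('scene','s8.png',(40,150,200,270),5)
plan([((577,-358,232),down(122))])
```

```text
t 50.55 p [ 578.2 -353.7  333.4] grip 0.649 0.0 F [-0.4 -0.3 -0.4] j [-0.74  0.43  0.67  1.81 -0.   -1.29]
z [ 0. -0. -1.] y [-0.525  0.851 -0.001]
[ 0.0033 -0.0029  0.1016] [-0.05 -0.   -0.3 ] dist 102.0
```

View pics/s8.png

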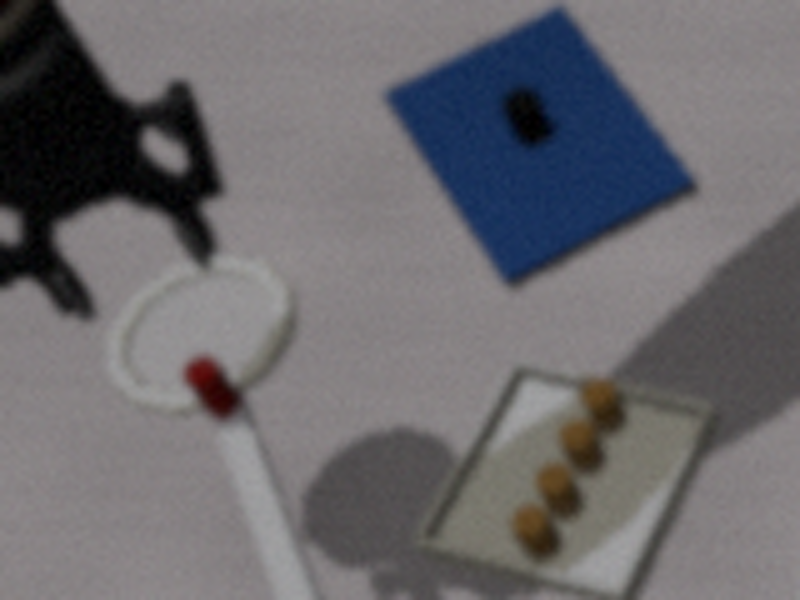

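The crop shows four caps upright in the tray and the red knob from (203,370) at its top to (222,405) at its base. I'll compute its position and the swing arc.

Run:
```python
from h import *
f=lambda u,v,z: at('scene',40+u/5,150+v/5,z).round(1)
print(f(203,368,257),f(222,402,222),f(212,386,240))
k=np.array([577,-358.]);pv=np.array([728,-261.])
r=np.linalg.norm(k-pv);a0=np.degrees(np.arctan2(*(k-pv)[::-1]))%360;t=np.array([494,-231])
a1=np.degrees(np.arctan2(*(t-pv)[::-1]))%360;print(r,a0,a1,np.linalg.norm(t-pv))
P=lambda a:np.r_[pv+r*np.array([np.cos(np.radians(a)),np.sin(np.radians(a))]),232]
plan([((577,-358,232),down(122))])
A=np.linspace(a0,a1,9)[1:]
R=down(122)
for a in A: print(round(a-a0,1),P(a).round(1),np.round(R.T@(P(a)-P(a0))/1000,4),'rot z',round(a0-a,1))
```

```text
[ 576.7 -355.3  257. ] [ 575.5 -359.4  222. ] [ 577.  -357.2  240. ]
179.47144619688115 212.71604455889283 172.69424046668917 235.91523901605
[ 0.0033 -0.0029  0.1016] [-0.05 -0.   -0.3 ] dist 102.0
-5.0 [ 569.1 -344.5  232. ] [-0.0005  0.0157  0.    ] rot z 5.0
-10.0 [ 562.4 -330.3  232. ] [-0.0023  0.0312  0.    ] rot z 10.0
-15.0 [ 557.  -315.6  232. ] [-0.0055  0.0465  0.    ] rot z 15.0
-20.0 [ 552.9 -300.5  232. ] [-0.0101  0.0615  0.    ] rot z 20.0
-25.0 [ 550.1 -285.1  232. ] [-0.0159  0.0761  0.    ] rot z 25.0
-30.0 [ 548.7 -269.5  232. ] [-0.0229  0.0901  0.    ] rot z 30.0
-35.0 [ 548.7 -253.8  232. ] [-0.0312  0.1034  0.    ] rot z 35.0
-40.0 [ 550.  -238.2  232. ] [-0.0406  0.1159  0.    ] rot z 40.0
```

Request:
{"api": "carry_out", "payload": {
  "increments": [
    [[0.002,-0.002,0.03,0,0,0,0.3],[0.002,-0.002,0.06,0,0,0,0.3],[0.002,-0.002,0.085,0,0,0,0.3],[0.002,-0.002,0.096,0,0,0,0.3],[0.002,-0.002,0.1,0,0,0,0.3],[0.002,-0.002,0.1,0,0,0,-1],[0.002,-0.002,0.1,0,0,0,-1],[0.002,-0.002,0.1,0,0,0,-1],[0.002,-0.002,0.1,0,0,0,-1],[0.002,-0.002,0.1,0,0,0,-1]]
  ],
  "force": 30
}}

```text
clock: 51.43
position: [578.2, -357.3, 235.2]
tool_rot: [[-0.85, -0.527, 0.002], [-0.527, 0.85, -0.002], [-0.0, -0.003, -1.0]]
wrist_force: [-0.1, -0.9, 6.0]
grip_width: 0.224
grip_force: 29.7
```

Request:
{"api": "carry_out", "payload": {
  "increments": [
    [[0,0,0,0,0,0,-1],[0,0,0,0,0,0,-1],[0,0.008,0,0,0,2.5,-1],[-0.0005,0.0157,0,0,0,5,-1],[-0.0013,0.0235,0,0,0,7.5,-1],[-0.0023,0.031,0,0,0,10,-1],[-0.004,0.039,0,0,0,12.5,-1],[-0.0055,0.0465,0,0,0,15,-1],[-0.008,0.054,0,0,0,17.5,-1],[-0.01,0.0615,0,0,0,20,-1]]
  ]
}}

```text
clock: 52.27
position: [555.3, -299.9, 235.2]
tool_rot: [[-0.979, -0.202, 0.005], [-0.202, 0.979, -0.003], [-0.004, -0.004, -1.0]]
wrist_force: [9.5, -2.2, 3.0]
grip_width: 0.222
grip_force: 29.6
```

Run:
```python
from h import *
st()
s=manip.read_state()
P=lambda a,r,pv:np.r_[pv+r*np.array([np.cos(np.radians(a)),np.sin(np.radians(a))]),s['position'][2]]
pv=np.array([728,-261.]);print(np.degrees(np.arctan2(*(s['position'][:2]-pv)[::-1]))%360,np.linalg.norm(s['position'][:2]-pv))
plan([(P(182.7,178,pv),down(92))]);plan([(P(172.7,178,pv),down(82))])
```

```text
t 52.2667 p [ 555.3 -299.9  235.2] grip 0.222 29.6 F [ 9.5 -2.2  3. ] j [-0.7   0.19  0.2   1.57  0.   -0.91]
z [ 0.005 -0.003 -1.   ] y [-0.202  0.979 -0.004]
192.70126766715865 176.98252809795008
[-0.0011  0.0309 -0.0001] [-0.21  0.25  9.67] dist 31.0
[-0.0086  0.061  -0.0002] [-0.19  0.27 19.67] dist 62.0
```

Request:
{"api": "carry_out", "payload": {
  "increments": [
    [[-0.003,0.008,0,0,0,2.5,-1],[-0.0035,0.0155,0,0,0,5,-1],[-0.004,0.023,0,0,0,7.5,-1],[-0.005,0.031,0,0,0,10,-1],[-0.0065,0.0385,0,0,0,12.5,-1],[-0.008,0.046,0,0,0,15,-1],[-0.01,0.0535,0,0,0,17.5,-1],[-0.012,0.061,0,0,0,19.7,-1],[-0.012,0.061,0,0,0,19.7,-1],[-0.012,0.061,0,0,0,19.7,-1]]
  ]
}}

```text
clock: 53.1
position: [554.3, -237.5, 235.1]
tool_rot: [[-0.991, 0.136, 0.004], [0.136, 0.991, -0.002], [-0.004, -0.002, -1.0]]
wrist_force: [3.2, -0.7, 6.9]
grip_width: 0.217
grip_force: 30.4
```

Request:
{"api": "carry_out", "payload": {
  "increments": [
    [[0,0,0,0,0,0,0.2],[0,0,0,0,0,0,0.2],[0,0,0,0,0,0,0.2],[0,0,0,0,0,0,0.2],[0,0,0,0,0,0,0.2],[0,0,-0.02,0,0,0,0.2],[0,0,-0.05,0,0,0,0.2],[0,0,-0.09,0,0,0,0.2],[0,0,-0.12,0,0,0,0.2],[0,0,-0.12,0,0,0,0.2]]
  ]
}}

```text
clock: 53.93
position: [553.9, -237.7, 360.0]
tool_rot: [[-0.991, 0.137, 0.007], [0.137, 0.991, -0.005], [-0.008, -0.004, -1.0]]
wrist_force: [0.3, -0.4, 0.8]
grip_width: 0.599
grip_force: 0.0
```

Run:
```python
from h import *
st()
plan([((430,20,400),down(82))])
```

```text
t 53.9333 p [ 553.9 -237.7  360. ] grip 0.599 0.0 F [ 0.3 -0.4  0.8] j [-0.62  0.18  0.42  1.8  -0.   -0.48]
z [ 0.007 -0.005 -1.   ] y [ 0.137  0.991 -0.004]
[ 0.1578  0.2381 -0.0422] [-0.25  0.43  0.12] dist 289.0
```

Request:
{"api": "carry_out", "payload": {
  "increments": [
    [[0,0,-0.03,0,0,0,0.2],[0.15,0.238,-0.04,0,0,0,0.2],[0.15,0.238,-0.04,0,0,0,0.2],[0.15,0.238,-0.04,0,0,0,0.2],[0.15,0.238,-0.04,0,0,0,0.2],[0.15,0.238,-0.04,0,0,0,0.2],[0.15,0.238,-0.04,0,0,0,0.2],[0.15,0.238,-0.04,0,0,0,0.2],[0.15,0.238,-0.04,0,0,0,0.2],[0.15,0.238,-0.04,0,0,0,0.2]]
  ]
}}

```text
clock: 54.77
position: [436.7, 20.6, 393.6]
tool_rot: [[-0.991, 0.134, 0.001], [0.134, 0.991, -0.001], [-0.002, -0.0, -1.0]]
wrist_force: [0.4, -0.0, -0.3]
grip_width: 0.597
grip_force: 0.0
```

Run:
```python
from h import *
st()
im=save('scene','s9.png',(50,170,390,330),2.35)
m=hsvmask(im,(300,195,335,275),(3,120,60),(20,255,255));print('handle',m.sum(),rect('scene',m,20))
m=hsvmask(im,(325,200,375,270),(100,80,30),(130,255,255));print('lid',m.sum(),rect('scene',m,15))
```

```text
t 54.7667 p [436.7  20.6 393.6] grip 0.597 0.0 F [ 0.4 -0.  -0.3] j [-0.25 -0.28  0.04  1.89 -0.   -0.12]
z [ 0.001 -0.001 -1.   ] y [ 0.134  0.991 -0.   ]
handle 159 [399.9 303.8  97.2  22.    7.7]
lid 1405 [461.  409.  165.6 111.1   1.2]
```

View pics/s9.png

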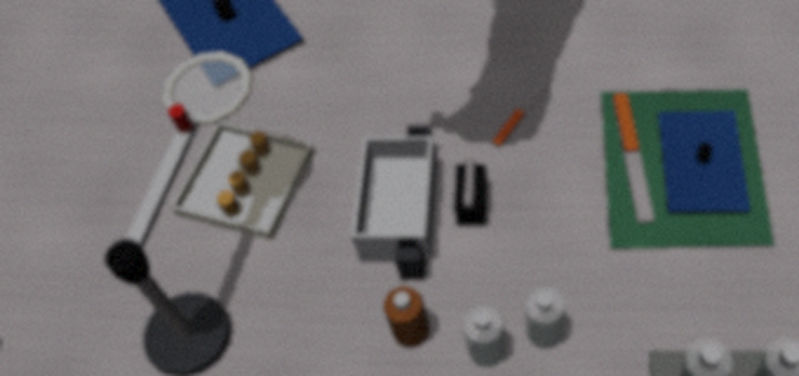

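The picture shows the case empty, lid and bar flat on the mat, four caps in the tray, bottles in place, and the lens ring centred at about (208,88). Checking the lens position.

Run:
```python
from h import *
st()
l=at('scene',50+208/2.35,170+88/2.35,216);print('lens',l,np.hypot(l[0]-494,l[1]+231),np.hypot(l[0]-498,l[1]+230))
manip.close_job()
```

```text
t 54.8167 p [437.2  19.6 393.1] grip 0.601 0.0 F [ 0.4 -0.5 -0.9] j [-0.26 -0.27  0.04  1.89 -0.   -0.12]
z [ 0.001 -0.001 -1.   ] y [ 0.136  0.991 -0.001]
lens [ 490.6180421  -223.49377893  216.        ] 8.232921351711816 9.839929626392598
the job is handed in; nothing more can be done
```

The job is handed in, though no verdict was returned: by my last measurements the lid was prised loose and lies with the bar flat on the mat, all four caps stand in the tray, the lens is about 8 mm from the tray's centre, and the bottles look undisturbed.

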